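Clear the cup from the tote and tip the pendants into its lip corner

TASK

Take the white cup that stands in the grey tote and nest it fully into the stack of two matching cups on the bench. Then tip the tote, raising the side away from its pouring lip while the lip corner stays down on the bench, until all five pendants have slid together into the lip corner. Finish while still holding the tote clearly tilted in the gripper, with nothing else propping it up, the pendants at rest in the corner and the other things on the bench left where they are.

Things in the scene. Friction and masses are not known exactly. Their poses are not given: they have to be found in the camera images.
- tote: loose grey plastic tote, 300 mm (its y) by 200 mm (its x) over the rim, 65 mm high, 0.28 to 0.46 kg; origin at the centre of its underside, z up. Floor and walls 4 mm thick, inside 276 x 176 mm; the underside's corners are at x = +-92, y = +-142 mm. Its pouring lip, a small beak, is at the corner (-x, +y). Tipped over that corner it does not slip on the bench.
- lip_corner (a point): the bottom corner inside the tote under its pouring lip, where the pendants must gather: at x = -88, y = +138, z = +4 mm in the tote's frame. The wall beside the lip is 46 mm high.
- rim_corner (a point): top of the tote's rim at the corner diagonally across from the lip: at x = +94, y = -144, z = +65 mm in the tote's frame. The rim is 12 mm wide and 14 mm deep (51 to 65 mm high), runs along x = +-94 and y = +-144 mm, is stiff and can be pinched from above anywhere; it stops 45 mm short of the lip corner on both sides.
- cup_c: tapered porcelain cup without a handle, white, rim 68 mm and foot 40 mm in outer diameter, 78 mm high, wall 3 mm, 0.09 to 0.14 kg; origin at the centre of the underside of its foot, z up its axis. A cup fully nested in another stands 17 to 21 mm higher than it. This is the cup that stands in the tote near its middle at the start, foot on the tote's floor.
- cup_a: tapered porcelain cup without a handle, white, rim 68 mm and foot 40 mm in outer diameter, 78 mm high, wall 3 mm, 0.09 to 0.14 kg; origin at the centre of the underside of its foot, z up its axis. A cup fully nested in another stands 17 to 21 mm higher than it. This is the lower cup of the stack on the bench.
- cup_b: tapered porcelain cup without a handle, white, rim 68 mm and foot 40 mm in outer diameter, 78 mm high, wall 3 mm, 0.09 to 0.14 kg; origin at the centre of the underside of its foot, z up its axis. A cup fully nested in another stands 17 to 21 mm higher than it. This is the upper cup of the stack on the bench, nested in the lower one.
- pendant0: flat round glazed ceramic pendant, 36 mm in diameter, 8 mm thick, about 17 g, cream, lying loose in the tote at the start; origin at the centre of its underside. It slides easily on the tote's smooth plastic (friction about 0.19 to 0.26).
- pendant1: flat round glazed ceramic pendant, 36 mm in diameter, 8 mm thick, about 17 g, cream, lying loose in the tote at the start; origin at the centre of its underside. It slides easily on the tote's smooth plastic (friction about 0.19 to 0.26).
- pendant2: flat round glazed ceramic pendant, 36 mm in diameter, 8 mm thick, about 17 g, cream, lying loose in the tote at the start; origin at the centre of its underside. It slides easily on the tote's smooth plastic (friction about 0.19 to 0.26).
- pendant3: flat round glazed ceramic pendant, 36 mm in diameter, 8 mm thick, about 17 g, cream, lying loose in the tote at the start; origin at the centre of its underside. It slides easily on the tote's smooth plastic (friction about 0.19 to 0.26).
- pendant4: flat round glazed ceramic pendant, 36 mm in diameter, 8 mm thick, about 17 g, cream, lying loose in the tote at the start; origin at the centre of its underside. It slides easily on the tote's smooth plastic (friction about 0.19 to 0.26).
- medallion: bystander: loose stamped clay medallion lying flat on the bench, 72 mm in diameter, 9 mm thick; origin under its centre
- jar: bystander: loose glass jar with a white lid, 72 mm in diameter, 95 mm high; origin under its centre
- bowl: bystander: loose brown bowl, 124 mm wide, 55 mm high; origin under its centre
- prop: bystander: loose cream kiln prop, an upright cylinder 38 mm in diameter and 50 mm high; origin under its centre
- brush: bystander: loose brush 190 mm long lying on the foam mat; origin under its middle
Mind the look-alikes: they are no part of the job. Leave any red or yellow look-alike of the cup_b alone.

How it is judged:
On the way, in this order (a step that is already met when the one before it is completed fails the run):
1. the cup from the tote is nested fully into the stack of two on the bench and let go, with the tote still standing level (z of cup_c in the frame of cup_b below 0.025 m and horizontal distance between cup_c and cup_b below 0.006 m and angle between the z axis of cup_c and the z axis of cup_b, either way round below 0.08 rad and horizontal distance between cup_b and cup_a below 0.006 m and z of cup_b in the frame of cup_a below 0.025 m and angle between cup_a's own z axis and vertical below 0.08 rad and height (world z) of cup_a below 0.008 m and contact force between the fingers and cup_c below 0.05 N and linear speed of cup_c below 0.03 m/s and angle between tote's own z axis and vertical below 0.1 rad), for 0.3 s.
2. the tote is held tilted over its lip corner and all five pendants have slid into that corner (distance between each of pendant0, pendant1, pendant2, pendant3, pendant4 and lip_corner below 0.12 m and angle between tote's own z axis and vertical above 0.35 rad and height (world z) of lip_corner below 0.025 m and contact force between the fingers and tote above 1 N), for 0.3 s.
At the end, for the whole second after the job is handed in: Tote gripped (over 1 N), tilted at least 20 degrees, lip corner within 25 mm of the bench, leaning on nothing else; all five pendants at rest within 120 mm of that corner; the three cups one upright stack on the bench, each at most 25 mm above the next and 6 mm off-centre, gripper off (all of step 2 and z of cup_c in the frame of cup_b below 0.025 m and horizontal distance between cup_c and cup_b below 0.006 m and angle between the z axis of cup_c and the z axis of cup_b, either way round below 0.08 rad and horizontal distance between cup_b and cup_a below 0.006 m and z of cup_b in the frame of cup_a below 0.025 m and angle between cup_a's own z axis and vertical below 0.08 rad and height (world z) of cup_a below 0.008 m and contact force between the fingers and cup_c below 0.05 N and linear speed of cup_c below 0.03 m/s and linear speed of each of pendant0, pendant1, pendant2, pendant3, pendant4, tote below 0.02 m/s and angular speed of tote below 0.1 rad/s and contact force between tote and cup_a below 0.2 N and contact force between tote and cup_b below 0.2 N and contact force between tote and cup_c below 0.2 N and contact force between tote and jar below 0.2 N and contact force between tote and bowl below 0.2 N and contact force between tote and medallion below 0.2 N and contact force between tote and prop below 0.2 N); the arm keeps its last pose, push and grip.
It fails at once if a loose stamped clay medallion lying on the bench is moved more than 30 mm (distance of medallion from where it was at the start of the episode above 0.03 m).
It fails at once if the glass jar is moved more than 30 mm (distance of jar from where it was at the start of the episode above 0.03 m).
It fails at once if the brown bowl is moved more than 30 mm (distance of bowl from where it was at the start of the episode above 0.03 m).
It fails at once if the kiln prop is moved more than 30 mm (distance of prop from where it was at the start of the episode above 0.03 m).
It fails at once if the brush is moved more than 30 mm (distance of brush from where it was at the start of the episode above 0.03 m).
It also fails if it takes over 54 s, if anything falls off the work surface, if the arm or the gripper's body presses on something with over 40 N, if the wrist force passes 120 N, or if a joint passes its speed limit or range.

ROBOT

A 6-joint arm with a two-finger parallel gripper is mounted at the origin on the work surface. World frame = base frame: x ahead of the robot, y to its left, z up, the work surface at z = 0. Lengths are in m, angles in rad, forces in N, time in s.
With the tool pointing down it reaches from about 0.35 to 0.975 m from the base axis. Payload 4.9 kg.
Tool frame: the origin (TCP) lies at the very end of the fingers, on their centre line; the grasp point (between the pads) lies 19 mm behind it (ctrl.grasp_offset is the distance from the TCP to the grasp point, in m); z points along the fingers, y is the line along which they close (so a half turn about z gives the same grasp; the last joint's range is limited). The gripper opens to 85 mm and grips with 20 to 120 N. Pads are 22 mm wide; open, the fingers measure 114 mm over their backs; the gripper's body (76 mm by 85 mm) begins 54 mm behind the grasp point. The pads swing forward as they close: fully open they stand 13 mm farther back than shut.
Start: joints at [-1.332, 0.053, 1.613, -0, 1.476, -0.119], TCP at [0.219, -0.585, 0.231] pointing down, gripper open.
Joint ranges: [-3.01, 3.01], [-1.01, 2.22], [0.06, 2.58], [-1.02, 4.17], [0.09, 2.62], [-3.14, 3.14]. Speed limits (rad/s): [2.57, 2.57, 3.14, 3.14, 3.14, 3.14].

INTERFACE

Orientations are given as a rotation vector (axis times angle).
In Python, from station import ctrl, optics gives the robot as it stands.
- The arm moves only by the shell command python3 -m handwheel 'ROWS' [OPENING] [FORCE]. ROWS is JSON, a list of rows, each an object of numbers: "tx", "ty", "tz": the shift along the tool's x, y, z in mm; "roll": the turn about the tool's z in rad. A call has 1 to 12 rows; each row shifts and turns the commanded pose from where the row before left it, along the tool's axes as they then stand; what a row does not reach is not made up. A row lasts 1/12 s, in which the tool goes at most 41.7 mm and 7.16 degrees, less where a joint would pass 70% of its speed; a pose out of reach is approached as far as the arm can. A call with a gripper value outside its range is refused whole. OPENING is the finger opening in mm, from 0 to 85.4, set as the call begins (- or left out, the last holds). The fingers move at their own pace and stop on an object; FORCE is the grip in N (left out, the last holds). Time passes only in rows, so rows that do not move let the fingers close. It gives the time, the measured TCP pose, the force, the opening and the grip force at its end, in the units of the state.
- ctrl.get_obs(): the state, without advancing time (a new reading comes with each control period).
- optics.get_image(name): name is "side" or "top" or "wrist"; returns (picture, depth): 400x640x3 uint8, red, green, blue; 400x640 float32, m along the optical axis (not along the pixel's ray), 0 where there is no reading.
- optics.camera_params(name): a dict with "mtx" (3x3 intrinsics, pixels), "extrinsics" (4x4, takes a point from camera to world coordinates); the wrist camera has in their place "tool_from_camera" (4x4, takes a point from camera to tool coordinates, whose origin is the TCP and whose axes are the flange's). Camera axes: x right, y down, z forward; pixel columns grow to the right and rows downward; lengths in m; the calibration is good to about 2 mm. A picture is of the moment at which its call begins: read the wrist's pose just before it. camera_params takes no time and is no camera call.
- ctrl.finish_job(): hands the job in; it is judged then, once.
The state is a dict: "t": time; "q": joint angles; "dq": joint speeds; "effort": joint torques, N m; "tool_pos": TCP position; "tool_rot": TCP orientation; "contact_force": force on the tool from outside, world axes, zero at the start; "wrist_torque": the same for the moment, N m; "opening": finger opening in m; "grip_force": force on a finger pad.
Only numpy, scipy, OpenCV 4.12 (cv2) and the standard library are available. Lean on these libraries where they do the work, as an engineer would, in place of code of your own. Each camera call takes 0.05 s, during which the arm holds its last target. There are 200 camera calls.

## Working session

There is one attempt and no reset: what is moved stays moved. The work goes in short steps, Python scripts to look and compute and a shell command to move; the robot and the scene stay as the last step left them, time stands still between calls to the robot, and variables do not carry over. Pictures are saved under pics/ and viewed, at most 10 in all, crops included, and the job is handed in when it is done.

```bash
mkdir -p pics; ls
cat > h.py <<'E'
import numpy as np, cv2
from scipy.spatial.transform import Rotation as R
from station import ctrl, optics
def cam(name):
    o=ctrl.get_obs(); p=optics.camera_params(name); K=np.array(p["mtx"])
    if name=="wrist":
        T=np.eye(4);T[:3,:3]=R.from_rotvec(o["tool_rot"]).as_matrix();T[:3,3]=o["tool_pos"]
        E=T@np.array(p["tool_from_camera"])
    else: E=np.array(p["extrinsics"])
    im,d=optics.get_image(name); return im,d,K,E
def cloud(d,K,E):
    v,u=np.indices(d.shape); P=np.stack([(u-K[0,2])/K[0,0]*d,(v-K[1,2])/K[1,1]*d,d],-1)
    W=P@E[:3,:3].T+E[:3,3]; W[d<=0]=np.nan; return W
def save(name,im): cv2.imwrite("pics/"+name,im[...,::-1])
E
python3 - <<'E'
from h import *
a=[]
for n in("top","side"):
    im,d,K,E=cam(n); save(n+"0.png",im); np.savez("/tmp/"+n+"0.npz",im=im,d=d,K=K,E=E); print(n,E.round(3).tolist(),K[0,0])
o=ctrl.get_obs(); print(o["tool_rot"],o["t"]); print(R.from_rotvec(o["tool_rot"]).as_matrix().round(3)); print(optics.camera_params("wrist"))
E
```

```text
pics
top [[0.002, -0.986, 0.164, 0.369], [-1.0, -0.003, -0.007, 0.118], [0.007, -0.164, -0.986, 1.105], [0.0, 0.0, 0.0, 1.0]] 364.8787376831912
side [[-1.0, -0.004, 0.016, 0.528], [-0.014, 0.705, -0.709, 0.899], [-0.008, -0.71, -0.705, 0.861], [0.0, 0.0, 0.0, 1.0]] 382.6136554223031
[-3.08964790e+00 -5.58758263e-01  1.63014052e-04] 0.1
[[ 0.937  0.35  -0.   ]
 [ 0.35  -0.937  0.002]
 [ 0.    -0.002 -1.   ]]
{'mtx': array([[310.29633728,   0.        , 310.36679114],
       [  0.        , 310.29633728, 202.99887879],
       [  0.        ,   0.        ,   1.        ]]), 'tool_from_camera': array([[ 9.05205359e-04, -9.59801119e-01, -2.80679520e-01,
         7.16558053e-02],
       [ 9.99999544e-01,  7.83216613e-04,  5.46790033e-04,
         1.29135166e-05],
       [-3.04976822e-04, -2.80679887e-01,  9.59801390e-01,
        -1.42419734e-01],
       [ 0.00000000e+00,  0.00000000e+00,  0.00000000e+00,
         1.00000000e+00]])}
```

View pics/top0.png

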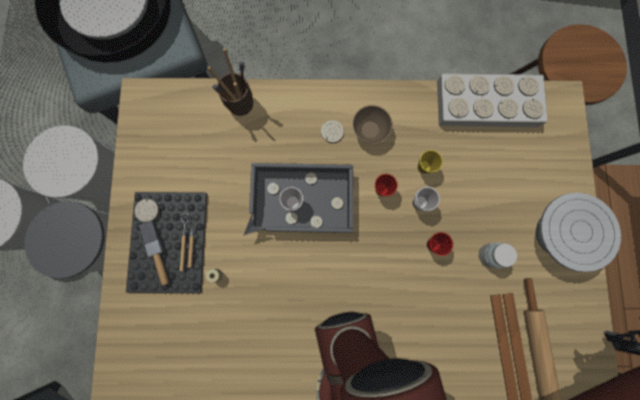

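View pics/side0.png

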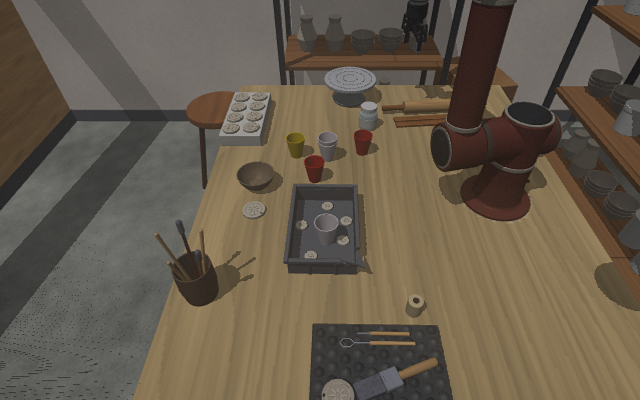

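The top view shows the tote at columns 250-353, rows 165-232, with its lip at lower left (253,228). Cup candidates in the top view:
- White cup in the tote at (291,198), side (326,230). This is cup_c.
- White stack at (426,200), side (328,145). It has a double rim and is taller, so it is cup_a and cup_b.
- Reds at (386,184) and (441,243), and yellow at (430,161). These are look-alikes to leave alone.

Next I'll measure and confirm with one crop.

Run:
```python
from h import *
C={}
for n in("top","side"):
    z=np.load(f"/tmp/{n}0.npz"); W=cloud(z["d"],z["K"],z["E"]); C[n]=(z["im"],W)
def fit(P):
    (c,r)=cv2.minEnclosingCircle((P[:,:2]*1000).astype(np.float32)); return np.round(c,1),round(r,1)
box={"stack":("top",405,448,182,218),"cupc":("top",272,310,180,216),"red1":("top",372,400,170,198),"red2":("top",425,458,228,258),"yel":("top",415,445,148,175),
"jar":("top",478,520,238,272),"bowl":("top",350,395,105,148),"prop":("top",203,222,265,285),"med":("top",318,346,118,145)}
for k,(n,a,b,c,d) in box.items():
    P=C[n][1][c:d,a:b].reshape(-1,3); P=P[np.isfinite(P[:,0])]; zt=np.percentile(P[:,2],99.5)
    Q=P[P[:,2]>zt-.008]; print(k,"ztop",zt.round(4),fit(Q),len(Q))
for k,(a,b,c,d) in {"stack":(312,345,125,165),"cupc":(310,343,208,246),"red1":(302,328,152,185)}.items():
    P=C["side"][1][c:d,a:b].reshape(-1,3); P=P[np.isfinite(P[:,0])]; zt=np.percentile(P[:,2],99.5)
    Q=P[P[:,2]>zt-.008]; print("side",k,zt.round(4),fit(Q),len(Q))
# tote rim
for n,(a,b,c,d) in {"top":(240,362,155,242),"side":(280,372,178,280)}.items():
    im,W=C[n]; P=W[c:d,a:b].reshape(-1,3); m=np.isfinite(P[:,0])&(P[:,2]>.055)&(P[:,2]<.073); 
    if n=="top": cm=(P[:,0]-0.0)
    Q=P[m]; print(n,"rim z",np.median(Q[:,2]).round(4),"minrect",cv2.minAreaRect((Q[:,:2]*1000).astype(np.float32)), len(Q))
    print(np.percentile(Q[:,0],[0,1,50,99,100]).round(3),np.percentile(Q[:,1],[0,1,50,99,100]).round(3))
im=C["top"][0]; s=C["side"][0]
x=np.hstack([cv2.resize(im[150:245,240:360],(480,380),interpolation=2),cv2.resize(s[115:215,280:380],(320,380),interpolation=2)])
save("crop1.png",x)
```

```text
stack ztop 0.0964 (array([ 541.5, -194.8]), 34.0) 106
cupc ztop 0.0842 (array([541.8, 190.1]), 34.0) 95
red1 ztop 0.0797 (array([583.9, -81.9]), 34.0) 105
red2 ztop 0.0803 (array([ 415.1, -232.2]), 33.9) 103
yel ztop 0.081 (array([ 654.2, -215.4]), 34.1) 92
jar ztop 0.0985 (array([ 383.5, -401.3]), 31.9) 417
bowl ztop 0.0583 (array([776. , -50.3]), 62.2) 204
prop ztop 0.0538 (array([324.8, 412.6]), 18.6) 136
med ztop 0.0135 (array([772.3,  63. ]), 42.9) 377
side stack 0.0947 (array([ 540.3, -196.7]), 35.9) 86
side cupc 0.0824 (array([540.6, 188.2]), 34.5) 120
side red1 0.0783 (array([581.9, -84.7]), 35.8) 86
top rim z 0.064 minrect ((543.4500122070312, 169.91522216796875), (311.89971923828125, 212.82603454589844), 89.2322006225586) 1451
[0.439 0.448 0.557 0.65  0.651] [0.013 0.014 0.168 0.317 0.327]
side rim z 0.0628 minrect ((544.2095336914062, 166.8314666748047), (212.00277709960938, 314.6120910644531), 0.564997673034668) 1406
[0.437 0.446 0.55  0.647 0.649] [0.009 0.012 0.187 0.315 0.323]
```

View pics/crop1.png

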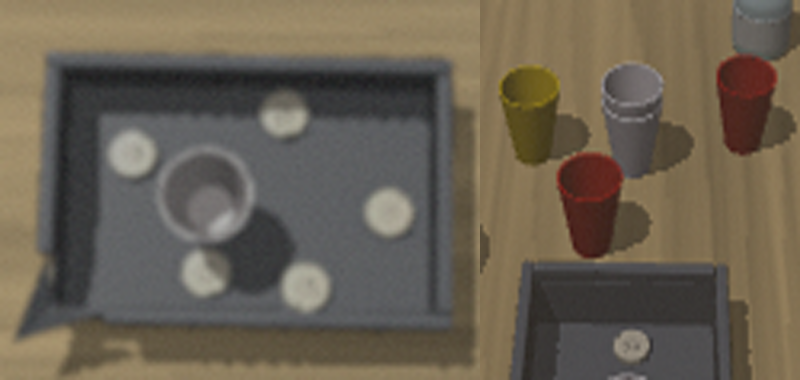

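The crop confirms it: white cup_c stands in the tote at crop (207,195), and the white double-rimmed stack is at crop (632,100). Red and yellow are separate cups. Top and side agree on these positions:
- cup_c: about (541,189.5), rim z 82-84
- stack: about (541,-195.5), rim z 95-96
- tote centre: about (544,168)

Next I move above cup_c.

```bash
python3 -m handwheel '[{"tx":23.9,"ty":-25.5,"tz":1},{"tx":23.9,"ty":-25.5,"tz":1},{"tx":23.9,"ty":-25.5,"tz":1},{"tx":23.9,"ty":-25.5,"tz":1},{"tx":23.9,"ty":-25.5,"tz":1},{"tx":23.9,"ty":-25.5,"tz":1},{"tx":23.9,"ty":-25.5,"tz":1},{"tx":23.9,"ty":-25.5,"tz":1},{"tx":23.9,"ty":-25.5,"tz":1},{"tx":23.9,"ty":-25.5,"tz":1},{"tx":23.9,"ty":-25.5,"tz":1},{"tx":23.9,"ty":-25.5,"tz":1}]' 85 40
python3 -m handwheel '[{"tx":23.9,"ty":-25.5,"tz":1},{"tx":23.9,"ty":-25.5,"tz":1},{"tx":23.9,"ty":-25.5,"tz":1},{"tx":23.9,"ty":-25.5,"tz":1},{"tx":23.9,"ty":-25.5,"tz":1},{"tx":23.9,"ty":-25.5,"tz":1},{"tx":23.9,"ty":-25.5,"tz":1},{"tx":23.9,"ty":-25.5,"tz":1},{"tx":23.9,"ty":-25.5,"tz":1},{"tx":23.9,"ty":-25.5,"tz":1},{"tx":23.9,"ty":-25.5,"tz":1},{"tx":23.9,"ty":-25.5,"tz":1}]'
cat >> h.py <<'E'
def rows(target):
    o=ctrl.get_obs(); M=R.from_rotvec(o["tool_rot"]).as_matrix()
    return (M.T@(np.array(target)-o["tool_pos"])*1000).round(1)
def circ(W,zlo,zhi,c,rad):
    P=W.reshape(-1,3); m=np.isfinite(P[:,0])&(P[:,2]>zlo)&(P[:,2]<zhi)&(np.hypot(P[:,0]-c[0],P[:,1]-c[1])<rad); P=P[m]
    c,r=cv2.minEnclosingCircle((P[:,:2]*1000).astype(np.float32)); return np.round(c,1),round(r,1),np.percentile(P[:,2],[50,98]).round(4),len(P)
E
python3 - <<'E'
from h import *
im,d,K,E=cam("wrist"); save("w1.png",im); W=cloud(d,K,E)
print(circ(W,.074,.1,(.541,.19),.05)); o=ctrl.get_obs(); print(o["tool_pos"],o["t"],o["q"].round(2) if hasattr(o["q"],"round") else o["q"],o["contact_force"])
print(rows([.541,.1895,.12]))
E
```

```text
$[0]: bad value
$[0]: bad value
Traceback (most recent call last):
  File "h.py", line 20, in circ
    c,r=cv2.minEnclosingCircle((P[:,:2]*1000).astype(np.float32)); return np.round(c,1),round(r,1),np.percentile(P[:,2],[50,98]).round(4),len(P)
                                                                                                   ~~~~~~~~~~~~~^^^^^^^^^^^^^^^^
IndexError: index -1 is out of bounds for axis 0 with size 0
```

View pics/w1.png

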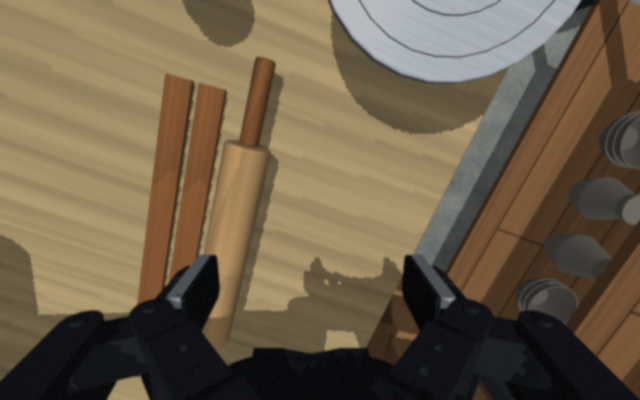

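The arm has not moved: the view still shows the start area, rolling pin and turntable. The rows were rejected, so I'll test the format.

```bash
python3 -m handwheel '[{"tx":24.0,"ty":-26.0,"tz":1.0,"roll":0.0}]' 85 40
python3 -m handwheel --help | head -20
```

```text
t: 0.23
tool_pos: [0.2304, -0.5553, 0.2294]
tool_rot: [3.092, 0.553, -0.002]
contact_force: [0.5, 1.5, 0.3]
opening: 0.085
grip_force: 0.0invalid input: not JSON, or not a number
```

```bash
python3 -m handwheel '[{"tx":24,"ty":-26,"tz":1,"roll":0},{"tx":24,"ty":-26,"tz":1,"roll":0},{"tx":24,"ty":-26,"tz":1,"roll":0},{"tx":24,"ty":-26,"tz":1,"roll":0},{"tx":24,"ty":-26,"tz":1,"roll":0},{"tx":24,"ty":-26,"tz":1,"roll":0},{"tx":24,"ty":-26,"tz":1,"roll":0},{"tx":24,"ty":-26,"tz":1,"roll":0},{"tx":24,"ty":-26,"tz":1,"roll":0},{"tx":24,"ty":-26,"tz":1,"roll":0},{"tx":24,"ty":-26,"tz":1,"roll":0},{"tx":24,"ty":-26,"tz":1,"roll":0}]'
python3 -m handwheel '[{"tx":24,"ty":-26,"tz":1,"roll":0},{"tx":24,"ty":-26,"tz":1,"roll":0},{"tx":24,"ty":-26,"tz":1,"roll":0},{"tx":24,"ty":-26,"tz":1,"roll":0},{"tx":24,"ty":-26,"tz":1,"roll":0},{"tx":24,"ty":-26,"tz":1,"roll":0},{"tx":24,"ty":-26,"tz":1,"roll":0},{"tx":24,"ty":-26,"tz":1,"roll":0},{"tx":24,"ty":-26,"tz":1,"roll":0},{"tx":24,"ty":-26,"tz":1,"roll":0},{"tx":0,"ty":0,"tz":0,"roll":0}]'
python3 - <<'E'
from h import *
im,d,K,E=cam("wrist"); save("w2.png",im); W=cloud(d,K,E)
o=ctrl.get_obs(); print(o["tool_pos"],o["t"],o["q"],o["contact_force"])
print(circ(W,.074,.1,(.541,.19),.05)); 
print(rows([.541,.1895,.12]))
E
```

```text
t: 1.23
tool_pos: [0.3929, -0.1578, 0.2181]
tool_rot: [3.091, 0.558, 0.0]
contact_force: [-0.1, -0.4, 0.8]
opening: 0.0847
grip_force: 0.0
t: 2.15
tool_pos: [0.5272, 0.1726, 0.2075]
tool_rot: [-3.088, -0.566, 0.001]
contact_force: [-0.4, -0.6, -0.2]
opening: 0.0846
grip_force: 0.0
[0.52653632 0.17038612 0.20746365] 2.2 [ 1.78374843e-01 -1.01303418e-01  1.80428544e+00  2.13228380e-04
  1.44015056e+00  1.38729754e+00] [-0.15236606 -0.39224631  1.11493234]
(array([542.2, 188.6]), 33.7, array([0.0809, 0.0828]), 1204)
[ 20.4 -12.7  87.4]
```

```bash
python3 -m handwheel '[{"tx":10,"ty":-6,"tz":20,"roll":0},{"tx":11,"ty":-6,"tz":20,"roll":0},{"tx":0,"ty":0,"tz":20,"roll":0},{"tx":0,"ty":0,"tz":20,"roll":0},{"tx":0,"ty":0,"tz":10,"roll":0},{"tx":0,"ty":0,"tz":0,"roll":0}]'
python3 - <<'E'
from h import *
im,d,K,E=cam("wrist"); W=cloud(d,K,E)
print(circ(W,.074,.095,(.542,.189),.045)); print(rows([.542,.189,.062]))
E
```

```text
t: 2.7
tool_pos: [0.5396, 0.1854, 0.1149]
tool_rot: [3.091, 0.558, -0.01]
contact_force: [-0.2, 0.8, -0.8]
opening: 0.0851
grip_force: 0.0
(array([542.1, 188.4]), 34.0, array([0.0808, 0.0827]), 2575)
[ 2.4 -2.6 55. ]
```

```bash
python3 -m handwheel '[{"tx":2,"ty":-2,"tz":15,"roll":0},{"tx":0,"ty":0,"tz":15,"roll":0},{"tx":0,"ty":0,"tz":15,"roll":0},{"tx":0,"ty":0,"tz":10,"roll":0},{"tx":0,"ty":0,"tz":0,"roll":0},{"tx":0,"ty":0,"tz":0,"roll":0}]'
python3 -m handwheel '[{"tx":0,"ty":0,"tz":0,"roll":0},{"tx":0,"ty":0,"tz":0,"roll":0},{"tx":0,"ty":0,"tz":0,"roll":0},{"tx":0,"ty":0,"tz":0,"roll":0},{"tx":0,"ty":0,"tz":0,"roll":0},{"tx":0,"ty":0,"tz":0,"roll":0}]' 50 40
```

```text
t: 3.25
tool_pos: [0.5435, 0.1891, 0.064]
tool_rot: [-3.092, -0.559, -0.001]
contact_force: [-0.0, 0.4, 0.6]
opening: 0.0852
grip_force: 0.0
t: 3.75
tool_pos: [0.5451, 0.1897, 0.0657]
tool_rot: [-3.091, -0.559, -0.007]
contact_force: [1.0, 0.3, 6.5]
opening: 0.0646
grip_force: 44.7
```

```bash
python3 -m handwheel '[{"tx":0,"ty":0,"tz":-5,"roll":0},{"tx":0,"ty":0,"tz":-10,"roll":0},{"tx":0,"ty":0,"tz":-15,"roll":0},{"tx":0,"ty":0,"tz":-20,"roll":0},{"tx":0,"ty":0,"tz":-20,"roll":0},{"tx":0,"ty":0,"tz":-20,"roll":0},{"tx":0,"ty":0,"tz":-20,"roll":0},{"tx":0,"ty":0,"tz":-20,"roll":0},{"tx":0,"ty":0,"tz":-10,"roll":0},{"tx":0,"ty":0,"tz":0,"roll":0},{"tx":0,"ty":0,"tz":0,"roll":0}]'
python3 - <<'E'
from h import *
im,d,K,E=cam("wrist"); save("w3.png",im); W=cloud(d,K,E); o=ctrl.get_obs(); p=o["tool_pos"];print(p,o["q"])
print(circ(W,p[2]+.006,p[2]+.03,p[:2],.04)); print(rows([.541,-.1955,.21]))
E
```

```text
t: 4.67
tool_pos: [0.5431, 0.1892, 0.2034]
tool_rot: [-3.091, -0.559, -0.001]
contact_force: [0.0, -0.1, -2.4]
opening: 0.0648
grip_force: 44.5
[0.54243787 0.18906697 0.20210094] [ 2.05847121e-01 -4.61459623e-02  1.76113512e+00  1.09903193e-05
  1.42845969e+00  1.41883117e+00]
(array([545.6, 190.2]), 39.1, array([0.2183, 0.2308]), 6948)
[-136.   359.7   -7.8]
```

View pics/w3.png

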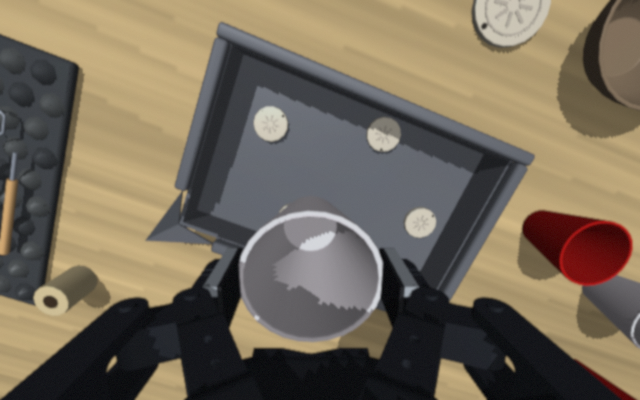

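The cup is held level at pixel (312,275), clear of the tote. Now I'll carry it to the stack.

```bash
python3 -m handwheel '[{"tx":-6,"ty":16,"tz":0,"roll":0},{"tx":-12,"ty":32,"tz":0,"roll":0},{"tx":-12,"ty":32,"tz":0,"roll":0},{"tx":-12,"ty":32,"tz":0,"roll":0},{"tx":-12,"ty":32,"tz":0,"roll":0},{"tx":-12,"ty":32,"tz":0,"roll":0},{"tx":-12,"ty":32,"tz":0,"roll":0},{"tx":-12,"ty":32,"tz":0,"roll":0},{"tx":-12,"ty":32,"tz":0,"roll":0},{"tx":-12,"ty":32,"tz":0,"roll":0},{"tx":-12,"ty":32,"tz":0,"roll":0},{"tx":-8,"ty":22,"tz":0,"roll":0}]'
python3 -m handwheel '[{"tx":0,"ty":0,"tz":0,"roll":0},{"tx":0,"ty":0,"tz":0,"roll":0},{"tx":0,"ty":0,"tz":0,"roll":0}]'
python3 - <<'E'
from h import *
for n in("side","top"):
    im,d,K,E=cam(n); W=cloud(d,K,E); np.savez(f"/tmp/{n}1.npz",im=im,d=d,K=K,E=E)
    o=ctrl.get_obs(); p=o["tool_pos"]
    print(n,p,circ(W,p[2]+.008,p[2]+.022,p[:2],.042))
    print(" stack",circ(W,.085,.1,(.541,-.195),.04)) if n=="side" else 0
im,d,K,E=cam("wrist"); W=cloud(d,K,E); np.savez("/tmp/w1.npz",im=im,d=d,K=K,E=E)
# white bright rim pixels in wrist
hsv=cv2.cvtColor(im,cv2.COLOR_RGB2HSV); p=ctrl.get_obs()["tool_pos"]
m=np.isfinite(W[...,0])&(W[...,2]>p[2]+.01)&(hsv[...,2]>175)&(hsv[...,1]<40)
P=W[m]; P=P[np.hypot(P[:,0]-p[0],P[:,1]-p[1])<.042]; A=np.c_[P[:,:2]-p[:2],np.ones(len(P))]; print(len(P),np.linalg.lstsq(A,P[:,2],rcond=None)[0], cv2.minEnclosingCircle((P[:,:2]*1000).astype(np.float32)))
print(rows([.541,-.1955,.21]))
s=np.load("/tmp/side1.npz")["im"]; save("side1.png",cv2.resize(s[60:210,250:430],(720,600),interpolation=2))
E
```

```text
t: 5.72
tool_pos: [0.5415, -0.1954, 0.2008]
tool_rot: [-3.09, -0.556, 0.005]
contact_force: [0.3, 0.0, -1.0]
opening: 0.0647
grip_force: 44.6
t: 5.97
tool_pos: [0.5422, -0.1923, 0.2015]
tool_rot: [-3.089, -0.559, 0.004]
contact_force: [0.6, 0.0, -1.1]
opening: 0.0644
grip_force: 44.7
side [ 0.54247892 -0.19187845  0.2019293 ] (array([ 540.7, -189.9]), 39.1, array([0.2156, 0.2237]), 84)
 stack (array([ 541. , -196.3]), 36.4, array([0.0906, 0.0969]), 102)
top [ 0.54267858 -0.19172679  0.20233299] (array([ 542.8, -180.1]), 30.5, array([0.2168, 0.2215]), 34)
660 [-0.00251119  0.00263171  0.218197  ] ((540.9873657226562, -192.78099060058594), 33.067108154296875)
[-3.   2.9 -7.3]
```

View pics/side1.png

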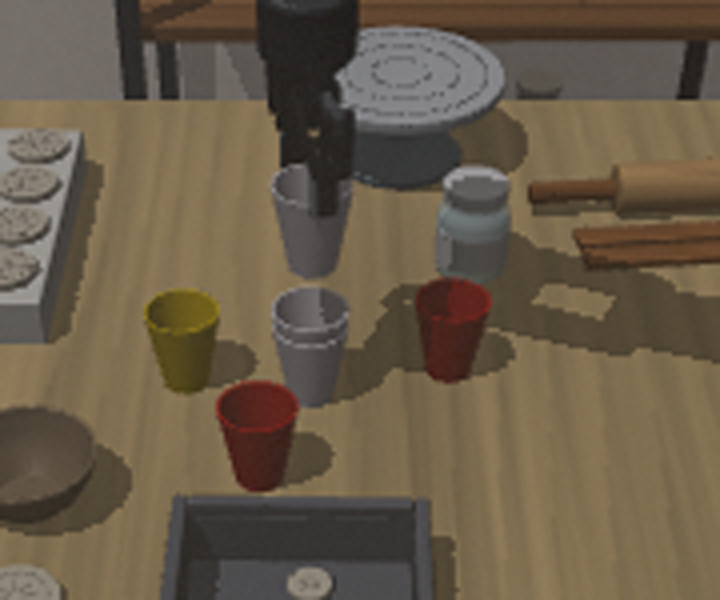

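The held cup at crop (312,215) is upright (slope under 0.003) with its centre at (541,-193), about 3 mm off the stack at crop (311,345). I'll correct that and descend.

```bash
python3 -m handwheel '[{"tx":-1,"ty":3,"tz":10,"roll":0},{"tx":0,"ty":0,"tz":15,"roll":0},{"tx":0,"ty":0,"tz":15,"roll":0},{"tx":0,"ty":0,"tz":15,"roll":0},{"tx":0,"ty":0,"tz":15,"roll":0},{"tx":0,"ty":0,"tz":10,"roll":0},{"tx":0,"ty":0,"tz":5,"roll":0},{"tx":0,"ty":0,"tz":0,"roll":0},{"tx":0,"ty":0,"tz":0,"roll":0}]'
python3 -m handwheel '[{"tx":0,"ty":0,"tz":4,"roll":0},{"tx":0,"ty":0,"tz":4,"roll":0},{"tx":0,"ty":0,"tz":3,"roll":0},{"tx":0,"ty":0,"tz":0,"roll":0},{"tx":0,"ty":0,"tz":0,"roll":0}]'
```

```text
t: 6.87
tool_pos: [0.5433, -0.1961, 0.1185]
tool_rot: [3.091, 0.559, 0.0]
contact_force: [0.1, 0.5, -0.9]
opening: 0.0643
grip_force: 44.7
t: 7.28
tool_pos: [0.543, -0.1962, 0.1071]
tool_rot: [-3.091, -0.559, 0.0]
contact_force: [-0.3, -0.1, -1.7]
opening: 0.0645
grip_force: 44.7
```

```bash
python3 -m handwheel '[{"tx":0,"ty":0,"tz":3,"roll":0},{"tx":0,"ty":0,"tz":3,"roll":0},{"tx":0,"ty":0,"tz":1,"roll":0},{"tx":0,"ty":0,"tz":0,"roll":0},{"tx":0,"ty":0,"tz":0,"roll":0}]'
python3 -m handwheel '[{"tx":0,"ty":0,"tz":1,"roll":0},{"tx":0,"ty":0,"tz":1,"roll":0},{"tx":0,"ty":0,"tz":0,"roll":0},{"tx":0,"ty":0,"tz":0,"roll":0}]'
```

```text
t: 7.7
tool_pos: [0.5431, -0.1961, 0.1001]
tool_rot: [-3.091, -0.559, 0.0]
contact_force: [0.3, -0.1, -2.3]
opening: 0.0645
grip_force: 44.7
t: 8.03
tool_pos: [0.5431, -0.1962, 0.0983]
tool_rot: [3.091, 0.559, 0.0]
contact_force: [0.3, 0.1, -1.3]
opening: 0.0644
grip_force: 44.7
```

```bash
python3 -m handwheel '[{"tx":0,"ty":0,"tz":1,"roll":0},{"tx":0,"ty":0,"tz":0,"roll":0},{"tx":0,"ty":0,"tz":0,"roll":0}]'
python3 -m handwheel '[{"tx":0,"ty":0,"tz":1,"roll":0},{"tx":0,"ty":0,"tz":0,"roll":0},{"tx":0,"ty":0,"tz":0,"roll":0}]'
```

```text
t: 8.28
tool_pos: [0.5432, -0.1962, 0.0973]
tool_rot: [3.091, 0.559, 0.0]
contact_force: [1.2, 0.2, -1.4]
opening: 0.0647
grip_force: 44.7
t: 8.53
tool_pos: [0.5431, -0.1962, 0.0963]
tool_rot: [3.091, 0.559, 0.0]
contact_force: [0.6, 0.2, -0.3]
opening: 0.0645
grip_force: 44.7
```

```bash
python3 -m handwheel '[{"tx":0,"ty":0,"tz":1,"roll":0},{"tx":0,"ty":0,"tz":0,"roll":0},{"tx":0,"ty":0,"tz":0,"roll":0}]'
python3 -m handwheel '[{"tx":0,"ty":0,"tz":0,"roll":0},{"tx":0,"ty":0,"tz":0,"roll":0},{"tx":0,"ty":0,"tz":0,"roll":0},{"tx":0,"ty":0,"tz":0,"roll":0}]' 85 20
python3 - <<'E'
from h import *
for n in("side","wrist"):
    im,d,K,E=cam(n); W=cloud(d,K,E); hsv=cv2.cvtColor(im,cv2.COLOR_RGB2HSV)
    P=W[np.isfinite(W[...,0])&(W[...,2]>.105)&(W[...,2]<.13)&(hsv[...,1]<50)&(hsv[...,2]>110)]; P=P[np.hypot(P[:,0]-.541,P[:,1]+.1955)<.039]
    print(n,len(P),np.percentile(P[:,2],[50,95,99]).round(4),cv2.minEnclosingCircle((P[:,:2]*1000).astype(np.float32)))
    if n=="side": save("side2.png",cv2.resize(im[60:210,250:430],(720,600),interpolation=2))
E
```

```text
t: 8.78
tool_pos: [0.5432, -0.1963, 0.0953]
tool_rot: [3.091, 0.559, 0.0]
contact_force: [2.3, -0.6, -1.2]
opening: 0.065
grip_force: 44.7
t: 9.12
tool_pos: [0.543, -0.1962, 0.0954]
tool_rot: [-3.091, -0.559, 0.0]
contact_force: [0.6, -0.5, -0.2]
opening: 0.0849
grip_force: 0.0
side 19 [0.1104 0.112  0.1125] ((551.0237426757812, -195.81326293945312), 32.93425750732422)
wrist 2289 [0.1107 0.1118 0.1121] ((542.0654296875, -196.59622192382812), 33.91078186035156)
```

The rim sits at about z 0.112, roughly 16-17 mm above cup_b's rim, centred at (542,-196.5), so it is nested. I'll retreat and verify.

```bash
python3 -m handwheel '[{"tx":0,"ty":0,"tz":-4,"roll":0},{"tx":0,"ty":0,"tz":-8,"roll":0},{"tx":0,"ty":0,"tz":-16,"roll":0},{"tx":0,"ty":0,"tz":-30,"roll":0},{"tx":0,"ty":0,"tz":-30,"roll":0},{"tx":0,"ty":0,"tz":-30,"roll":0},{"tx":0,"ty":0,"tz":-20,"roll":0},{"tx":0,"ty":0,"tz":0,"roll":-0.11},{"tx":0,"ty":0,"tz":0,"roll":-0.11},{"tx":0,"ty":0,"tz":0,"roll":-0.11},{"tx":0,"ty":0,"tz":0,"roll":-0.1},{"tx":0,"ty":0,"tz":0,"roll":0}]'
python3 - <<'E'
from h import *
im,d,K,E=cam("wrist"); W=cloud(d,K,E)
print(circ(W,.105,.13,(.541,-.1955),.045),circ(W,.087,.0985,(.541,-.1955),.045))
for n in("top","side"):
    im,d,K,E=cam(n); W=cloud(d,K,E); np.savez(f"/tmp/{n}2.npz",im=im,d=d,K=K,E=E)
    print(n,circ(W,.1,.13,(.541,-.1955),.045))
    P=W[np.isfinite(W[...,0])&(W[...,2]>.055)&(W[...,2]<.073)]; P=P[(abs(P[:,0]-.544)<.13)&(abs(P[:,1]-.168)<.17)]
    P=P[:,:2]-[.544,.168]
    # edges: outer by slices
    ye=[]; 
    for s in np.linspace(-.12,.08,21):
        q=P[abs(P[:,1]-s)<.006]; 
        if len(q): ye.append((s,q[:,0].max(),q[:,0].min()))
    xe=[]
    for s in np.linspace(-.08,.08,17):
        q=P[abs(P[:,0]-s)<.006]
        if len(q): xe.append((s,q[:,1].min(),q[:,1].max()))
    ye=np.array(ye);xe=np.array(xe)
    print(" +x edge",np.polyfit(ye[:,0],ye[:,1],1).round(4),"-x",np.polyfit(ye[:,0],ye[:,2],1).round(4),"-y",np.polyfit(xe[:,0],xe[:,1],1).round(4),"+y",np.polyfit(xe[:,0],xe[:,2],1).round(4))
print(rows([.634,.028,.2]),ctrl.get_obs()["q"], R.from_rotvec(ctrl.get_obs()["tool_rot"]).as_matrix().round(3).tolist())
E
```

```text
t: 10.22
tool_pos: [0.5433, -0.1962, 0.2344]
tool_rot: [2.899, 1.208, 0.001]
contact_force: [-0.6, 0.1, 0.0]
opening: 0.0851
grip_force: 0.0
(array([ 542. , -196.6]), 33.7, array([0.1103, 0.112 ]), 1041) (array([ 544.3, -194.4]), 32.1, array([0.0937, 0.0982]), 714)
top (array([ 541.6, -194.8]), 34.1, array([0.1091, 0.1133]), 93)
 +x edge [0.0147 0.1038] -x [ 0.0147 -0.094 ] -y [-0.0109 -0.1538] +y [-0.0346  0.1434]
side (array([ 539.2, -196.6]), 36.2, array([0.1066, 0.1123]), 116)
 +x edge [0.0152 0.1029] -x [ 0.015  -0.0948] -y [-0.0064 -0.156 ] +y [-0.0133  0.1427]
[222.8 -94.3  33.8] [-4.75499414e-01 -6.14834820e-02  1.72254493e+00 -2.44160152e-05
  1.48000458e+00  3.09726104e-01] [[0.707, 0.707, 0.0], [0.707, -0.707, -0.0], [0.0, 0.001, -1.0]]
```

The stack is verified: cup_c's rim is about 16 mm above cup_b's and centred within 2 mm. The tote's far outer corner is at about (646,13). Moving there.

```bash
python3 -m handwheel '[{"tx":27.5,"ty":-11,"tz":5,"roll":0},{"tx":27.5,"ty":-11,"tz":5,"roll":0},{"tx":27.5,"ty":-11,"tz":5,"roll":0},{"tx":27.5,"ty":-11,"tz":5,"roll":0},{"tx":27.5,"ty":-11,"tz":5,"roll":0},{"tx":27.5,"ty":-11,"tz":10,"roll":0},{"tx":27.5,"ty":-11,"tz":10,"roll":0},{"tx":27.5,"ty":-12,"tz":10,"roll":0},{"tx":0,"ty":0,"tz":0,"roll":0},{"tx":0,"ty":0,"tz":0,"roll":0}]' 85 20
python3 - <<'E'
from h import *
im,d,K,E=cam("wrist"); W=cloud(d,K,E); save("w4.png",im)
P=W[np.isfinite(W[...,0])&(W[...,2]>.058)&(W[...,2]<.07)]
q=P[(P[:,1]>.05)&(P[:,1]<.11)&(P[:,0]>.6)&(P[:,0]<.68)]; print("x wall z",np.median(q[:,2]),"x",np.percentile(q[:,0],[1,50,99]),len(q))
q=P[(P[:,0]>.55)&(P[:,0]<.61)&(P[:,1]<.06)&(P[:,1]>-.02)]; print("y wall",np.median(q[:,2]) if len(q) else 0,"y",np.percentile(q[:,1],[1,50,99]) if len(q) else 0,len(q))
print(ctrl.get_obs()["tool_pos"])
E
```

```text
t: 11.2
tool_pos: [0.6349, 0.0238, 0.1773]
tool_rot: [-2.9, -1.207, 0.003]
contact_force: [0.2, -0.8, 0.0]
opening: 0.0853
grip_force: 0.0
x wall z 0.06436183155683167 x [0.63696217 0.6435075  0.64902813] 1143
y wall 0.06436575165479919 y [0.01045461 0.01729636 0.02252585] 872
[0.63510265 0.02274131 0.17806725]
```

View pics/w4.png

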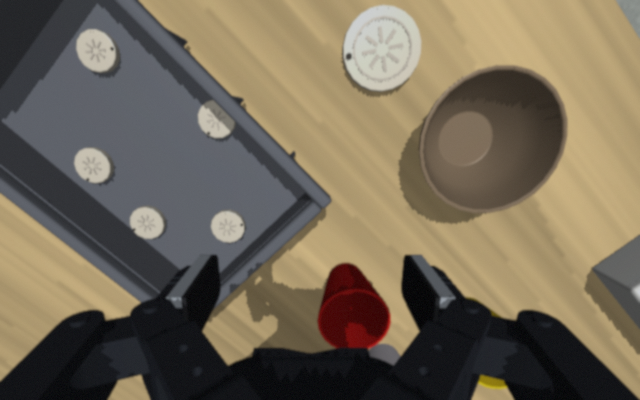

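The view shows the tote's far corner at pixel (328,200), five pendants free on the floor, and bowl and medallion clear. By depth the rim corner centre is (642.5,16.7) with its top at z 0.064. I'll pinch across the corner with one pad inside it and one outside, closing along the tote's 45° line.

```bash
python3 -m handwheel '[{"tx":1,"ty":4,"tz":20,"roll":0},{"tx":0,"ty":0,"tz":30,"roll":0},{"tx":0,"ty":0,"tz":30,"roll":0},{"tx":0,"ty":0,"tz":20,"roll":0},{"tx":0,"ty":0,"tz":14,"roll":0},{"tx":0,"ty":0,"tz":10,"roll":0},{"tx":0,"ty":0,"tz":0,"roll":0},{"tx":0,"ty":0,"tz":0,"roll":0}]'
python3 -m handwheel '[{"tx":0,"ty":0,"tz":0,"roll":0},{"tx":0,"ty":0,"tz":0,"roll":0},{"tx":0,"ty":0,"tz":0,"roll":0},{"tx":0,"ty":0,"tz":0,"roll":0},{"tx":0,"ty":0,"tz":0,"roll":0},{"tx":0,"ty":0,"tz":0,"roll":0},{"tx":0,"ty":0,"tz":0,"roll":0},{"tx":0,"ty":0,"tz":0,"roll":0},{"tx":0,"ty":0,"tz":0,"roll":0}]' 5 25
```

```text
t: 11.92
tool_pos: [0.6393, 0.0198, 0.0551]
tool_rot: [2.901, 1.204, 0.001]
contact_force: [0.3, -0.9, 0.3]
opening: 0.085
grip_force: 0.0
t: 12.67
tool_pos: [0.6393, 0.0203, 0.0552]
tool_rot: [2.9, 1.206, 0.002]
contact_force: [-1.9, -0.8, 4.5]
opening: 0.0247
grip_force: 26.1
```

```bash
python3 -m handwheel '[{"tx":0,"ty":-1,"tz":-5,"roll":0},{"tx":0,"ty":-1,"tz":-6,"roll":0},{"tx":0,"ty":-2,"tz":-8,"roll":0},{"tx":0,"ty":-2,"tz":-10,"roll":0},{"tx":0,"ty":-3,"tz":-10,"roll":0},{"tx":0,"ty":-3,"tz":-10,"roll":0},{"tx":0,"ty":-3,"tz":-8,"roll":0},{"tx":0,"ty":0,"tz":0,"roll":0},{"tx":0,"ty":0,"tz":0,"roll":0}]'
cat >> h.py <<'E'
def floor():
    from itertools import product
    for n in("side","top"):
        im,d,K,E=cam(n); W=cloud(d,K,E); hsv=cv2.cvtColor(im,cv2.COLOR_RGB2HSV); f=np.isfinite(W[...,0])
        B=f&(abs(W[...,0]-.54)<.14)&(abs(W[...,1]-.17)<.18)
        g=B&(W[...,2]>.006)&(hsv[...,1]<55)&(hsv[...,2]<115)   # grey tote points
        P=W[g]; best=None; rng=np.random.default_rng(0)
        for _ in range(1500):
            a=P[rng.integers(len(P),size=3)]; nn=np.cross(a[1]-a[0],a[2]-a[0]); l=np.linalg.norm(nn)
            if l<1e-4: continue
            nn/=l; nn*=np.sign(nn[2]) or 1
            if nn[2]<.6: continue
            c=(abs((P-a[0])@nn)<.003).sum()
            if best is None or c>best[0]: best=(c,nn,a[0])
        c,nn,a0=best; print(n,"floor n",nn.round(3),"tilt",np.degrees(np.arccos(nn[2])).round(1),c,len(P),"z rng",P[:,2].min().round(3),P[:,2].max().round(3))
        hgt=(W-a0)@nn; wm=(B&(hsv[...,2]>120)&(hgt>.002)&(hgt<.02)).astype(np.uint8)
        k,lab,st,ce=cv2.connectedComponentsWithStats(wm)
        print([(ce[i].round(0).tolist(),st[i,4],(np.nanmean(W[lab==i],0)*1000).round(0).tolist()) for i in range(1,k) if st[i,4]>15])
    return
E
python3 - <<'E'
from h import *
floor()
E
```

```text
t: 13.42
tool_pos: [0.6286, 0.031, 0.1125]
tool_rot: [2.9, 1.206, 0.003]
contact_force: [1.5, -0.6, -3.0]
opening: 0.0245
grip_force: 30.1
side floor n [-0.035  0.17   0.985] tilt 10.0 3546 8284 z rng 0.006 0.471
[([329.0, 197.0], np.int32(79), [532.0, 62.0, 56.0]), ([348.0, 214.0], np.int32(88), [477.0, 123.0, 43.0]), ([304.0, 217.0], np.int32(47), [604.0, 138.0, 45.0]), ([343.0, 236.0], np.int32(98), [491.0, 197.0, 31.0]), ([310.0, 253.0], np.int32(106), [583.0, 251.0, 25.0]), ([368.0, 286.0], np.int32(113), [427.0, 341.0, -0.0]), ([345.0, 287.0], np.int32(17), [489.0, 344.0, 0.0])]
top floor n [-0.045  0.174  0.984] tilt 10.4 2705 4947 z rng 0.006 0.487
[([309.0, 179.0], np.int32(73), [607.0, 140.0, 47.0]), ([272.0, 188.0], np.int32(110), [584.0, 252.0, 25.0]), ([330.0, 203.0], np.int32(17), [533.0, 77.0, 54.0]), ([289.0, 218.0], np.int32(113), [491.0, 198.0, 31.0]), ([241.0, 222.0], np.int32(25), [481.0, 346.0, 1.0]), ([314.0, 222.0], np.int32(116), [478.0, 125.0, 44.0]), ([243.0, 242.0], np.int32(103), [421.0, 338.0, 1.0])]
```

The tote tilted 10° but mostly about its x axis (normal -0.04, 0.17), so it sagged onto the +y edge. The lever arms explain this: the closing line should lie along the true lip-to-corner diagonal. I'll set it down, release, re-measure and regrip turned by about 12°.

```bash
python3 -m handwheel '[{"tx":0,"ty":3,"tz":8,"roll":0},{"tx":0,"ty":3,"tz":10,"roll":0},{"tx":0,"ty":3,"tz":10,"roll":0},{"tx":0,"ty":2,"tz":10,"roll":0},{"tx":0,"ty":2,"tz":8,"roll":0},{"tx":0,"ty":1,"tz":6,"roll":0},{"tx":0,"ty":1,"tz":5,"roll":0},{"tx":0,"ty":0,"tz":0,"roll":0},{"tx":0,"ty":0,"tz":0,"roll":0}]'
python3 -m handwheel '[{"tx":0,"ty":0,"tz":0,"roll":0},{"tx":0,"ty":0,"tz":0,"roll":0},{"tx":0,"ty":0,"tz":0,"roll":0},{"tx":0,"ty":0,"tz":0,"roll":0},{"tx":0,"ty":0,"tz":0,"roll":0}]' 85 20
python3 -m handwheel '[{"tx":0,"ty":0,"tz":-15,"roll":0},{"tx":0,"ty":0,"tz":-30,"roll":0},{"tx":0,"ty":0,"tz":-30,"roll":0},{"tx":0,"ty":0,"tz":-30,"roll":0},{"tx":0,"ty":0,"tz":-15,"roll":0.1},{"tx":0,"ty":0,"tz":0,"roll":0.1},{"tx":0,"ty":0,"tz":0,"roll":0},{"tx":0,"ty":0,"tz":0,"roll":0}]'
cat >> h.py <<'E'
def rim():
    im,d,K,E=cam("wrist"); W=cloud(d,K,E)
    P=W[np.isfinite(W[...,0])&(W[...,2]>.058)&(W[...,2]<.07)]
    out=[]
    for i,(lo,hi) in ((0,(.05,.12)),(1,(.54,.61))):
        j=1-i; m=(P[:,j]>lo)&(P[:,j]<hi)&((P[:,0]>.6)&(P[:,0]<.68) if i==0 else (P[:,1]<.06)&(P[:,1]>-.03)); q=P[m]
        b=np.linspace(lo,hi,8); c=[((b[k]+b[k+1])/2,np.mean(np.percentile(q[(q[:,j]>b[k])&(q[:,j]<b[k+1]),i],[3,97]))) for k in range(7) if ((q[:,j]>b[k])&(q[:,j]<b[k+1])).sum()>15]
        out.append(np.polyfit(*np.array(c).T,1))
    (a,b),(c,e)=out; y=(c*b+e)/(1-a*c); x=a*y+b
    print("slopes",a.round(4),c.round(4),"rim corner",round(x*1000,1),round(y*1000,1),"z",np.median(P[:,2]).round(4));
E
python3 - <<'E'
from h import *
rim(); print(ctrl.get_obs()["tool_pos"],R.from_rotvec(ctrl.get_obs()["tool_rot"]).as_matrix().round(3).tolist())
floor()
E
```

```text
t: 14.27
tool_pos: [0.6403, 0.0204, 0.0562]
tool_rot: [2.9, 1.205, 0.004]
contact_force: [-1.5, -1.0, 5.4]
opening: 0.0237
grip_force: 37.1
t: 14.68
tool_pos: [0.6386, 0.0204, 0.054]
tool_rot: [-2.901, -1.205, 0.0]
contact_force: [0.7, -0.0, -0.0]
opening: 0.082
grip_force: 0.0
t: 15.35
tool_pos: [0.6387, 0.0204, 0.1751]
tool_rot: [3.006, 0.914, 0.001]
contact_force: [-0.2, -0.4, 0.1]
opening: 0.0849
grip_force: 0.0
slopes 0.0254 -0.0257 rim corner 644.4 16.6 z 0.0642
[0.63832551 0.02042827 0.17409758] [[0.831, 0.556, -0.001], [0.556, -0.831, 0.0], [-0.001, -0.001, -1.0]]
side floor n [ 0.006 -0.007  1.   ] tilt 0.5 876 4638 z rng 0.006 0.49
[]
top floor n [ 0.01  -0.008  1.   ] tilt 0.8 523 2182 z rng 0.006 0.525
[]
```

```bash
python3 -m handwheel '[{"tx":-3,"ty":1.5,"tz":20,"roll":0.03},{"tx":0,"ty":0,"tz":30,"roll":0},{"tx":0,"ty":0,"tz":30,"roll":0},{"tx":0,"ty":0,"tz":20,"roll":0},{"tx":0,"ty":0,"tz":10,"roll":0},{"tx":0,"ty":0,"tz":8,"roll":0},{"tx":0,"ty":0,"tz":0,"roll":0},{"tx":0,"ty":0,"tz":0,"roll":0}]'
python3 -m handwheel '[{"tx":0,"ty":0,"tz":0,"roll":0},{"tx":0,"ty":0,"tz":0,"roll":0},{"tx":0,"ty":0,"tz":0,"roll":0},{"tx":0,"ty":0,"tz":0,"roll":0},{"tx":0,"ty":0,"tz":0,"roll":0},{"tx":0,"ty":0,"tz":0,"roll":0},{"tx":0,"ty":0,"tz":0,"roll":0},{"tx":0,"ty":0,"tz":0,"roll":0},{"tx":0,"ty":0,"tz":0,"roll":0}]' 5 20
python3 -m handwheel '[{"tx":0,"ty":-1,"tz":-5,"roll":0},{"tx":0,"ty":-1,"tz":-6,"roll":0},{"tx":0,"ty":-2,"tz":-8,"roll":0},{"tx":0,"ty":-2,"tz":-10,"roll":0},{"tx":0,"ty":-3,"tz":-10,"roll":0},{"tx":0,"ty":-3,"tz":-10,"roll":0},{"tx":0,"ty":-3,"tz":-8,"roll":0},{"tx":0,"ty":0,"tz":0,"roll":0},{"tx":0,"ty":0,"tz":0,"roll":0}]'
python3 - <<'E'
from h import *
floor()
E
```

```text
t: 16.17
tool_pos: [0.6377, 0.0175, 0.057]
tool_rot: [3.02, 0.865, 0.001]
contact_force: [0.8, 0.6, -0.1]
opening: 0.0848
grip_force: 0.0
t: 16.92
tool_pos: [0.6375, 0.0175, 0.057]
tool_rot: [3.02, 0.865, 0.001]
contact_force: [-0.8, 0.5, 4.6]
opening: 0.0236
grip_force: 20.0
t: 17.67
tool_pos: [0.6297, 0.0304, 0.1145]
tool_rot: [3.019, 0.865, 0.003]
contact_force: [0.8, -1.0, -3.2]
opening: 0.0223
grip_force: 22.5
side floor n [-0.051  0.168  0.985] tilt 10.1 3514 8127 z rng 0.006 0.468
[([328.0, 197.0], np.int32(79), [535.0, 64.0, 55.0]), ([348.0, 214.0], np.int32(87), [476.0, 121.0, 42.0]), ([305.0, 219.0], np.int32(46), [602.0, 143.0, 45.0]), ([346.0, 236.0], np.int32(95), [484.0, 194.0, 30.0]), ([314.0, 253.0], np.int32(110), [573.0, 253.0, 25.0]), ([366.0, 286.0], np.int32(183), [434.0, 339.0, -1.0])]
top floor n [-0.071  0.164  0.984] tilt 10.3 3058 5317 z rng 0.006 0.484
[([307.0, 180.0], np.int32(66), [604.0, 146.0, 47.0]), ([271.0, 191.0], np.int32(110), [573.0, 255.0, 26.0]), ([330.0, 202.0], np.int32(28), [535.0, 78.0, 53.0]), ([244.0, 238.0], np.int32(212), [434.0, 335.0, 0.0]), ([290.0, 220.0], np.int32(112), [484.0, 196.0, 30.0]), ([314.0, 223.0], np.int32(116), [476.0, 124.0, 41.0])]
```

Better: the -x share is now about 0.36. I'll keep tilting on this grip to gather the pendants, then check.

```bash
python3 -m handwheel '[{"tx":0,"ty":-3,"tz":-9,"roll":0},{"tx":0,"ty":-4,"tz":-9,"roll":0},{"tx":0,"ty":-4,"tz":-9,"roll":0},{"tx":0,"ty":-4,"tz":-9,"roll":0},{"tx":0,"ty":-5,"tz":-10,"roll":0},{"tx":0,"ty":-5,"tz":-10,"roll":0},{"tx":0,"ty":-6,"tz":-10,"roll":0},{"tx":0,"ty":0,"tz":0,"roll":0},{"tx":0,"ty":0,"tz":0,"roll":0}]'
python3 - <<'E'
from h import *
floor()
E
```

```text
t: 18.52
tool_pos: [0.6132, 0.0569, 0.1808]
tool_rot: [3.019, 0.866, 0.004]
contact_force: [-0.2, 0.4, 0.6]
opening: 0.0053
grip_force: 0.0
side floor n [-0.008  0.001  1.   ] tilt 0.5 961 4798 z rng 0.006 0.52
[]
top floor n [-0.004  0.     1.   ] tilt 0.2 521 2091 z rng 0.006 0.515
[]
```

The grip slipped at about 15° and the tote dropped back. I'll measure where everything is now.

```bash
cat >> h.py <<'E'
def tote():
    for n in("top","side"):
        im,d,K,E=cam(n); W=cloud(d,K,E); hsv=cv2.cvtColor(im,cv2.COLOR_RGB2HSV); f=np.isfinite(W[...,0])
        B=f&(abs(W[...,0]-.54)<.15)&(abs(W[...,1]-.17)<.19)
        P=W[B&(W[...,2]>.056)&(W[...,2]<.072)&(hsv[...,2]<115)]; r=cv2.minAreaRect((P[:,:2]*1000).astype(np.float32))
        wm=(B&(hsv[...,2]>118)&(hsv[...,1]<75)&(W[...,2]>.005)&(W[...,2]<.022)).astype(np.uint8)
        k,lab,st,ce=cv2.connectedComponentsWithStats(wm)
        print(n,np.round(r[0],1),np.round(r[1],1),round(r[2],2),[(ce[i].round(0).tolist(),int(st[i,4]),(W[lab==i].mean(0)*1000).round(0).tolist()) for i in range(1,k) if st[i,4]>12])
    return im
E
python3 - <<'E'
from h import *
im=tote(); rim(); save("side3.png",cv2.resize(im[100:300,240:440],(600,600),interpolation=2))
E
```

```text
top [536.1 183.3] [204.4 311.6] 16.94 [([296.0, 184.0], 98, [599.0, 181.0, 12.0]), ([261.0, 206.0], 116, [528.0, 286.0, 11.0]), ([320.0, 211.0], 15, [514.0, 106.0, 10.0]), ([310.0, 221.0], 110, [484.0, 137.0, 11.0]), ([285.0, 229.0], 108, [461.0, 211.0, 11.0])]
side [534.6 179.9] [210.4 310.8] 16.54 [([336.0, 214.0], 69, [510.0, 91.0, 11.0]), ([346.0, 225.0], 75, [481.0, 134.0, 11.0]), ([307.0, 236.0], 58, [596.0, 179.0, 11.0]), ([354.0, 244.0], 90, [459.0, 209.0, 11.0]), ([330.0, 263.0], 29, [529.0, 274.0, 11.0])]
slopes 0.2789 0.3738 rim corner 654.7 65.7 z 0.0643
```

View pics/side3.png

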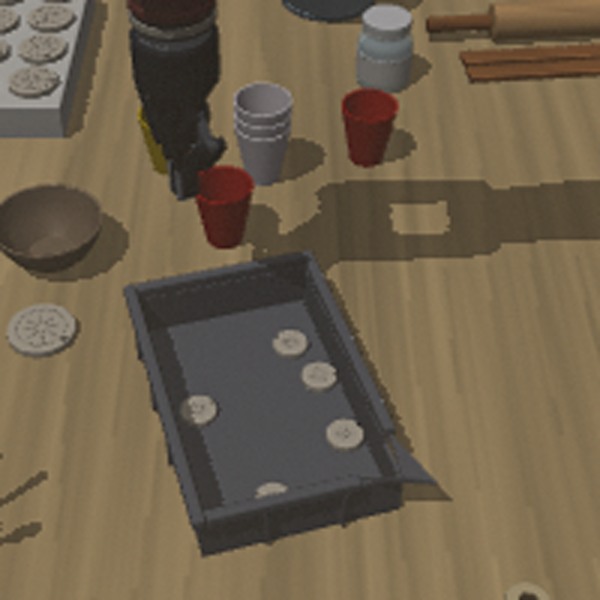

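The tote stands flat, turned about +16.6° with its centre near (535,181), and all five pendants are inside. Three of them (side crop (290,343), (319,377), (345,434)) are already near the lip side. The stack at (263,130) is intact.

New plan: pinch the +x wall squarely and tip towards +y, then pinch the -y wall and tip towards -x, the lip corner staying down both times.

```bash
python3 -m handwheel '[{"tx":0,"ty":0,"tz":0,"roll":-0.11},{"tx":0,"ty":0,"tz":0,"roll":-0.11},{"tx":0,"ty":0,"tz":0,"roll":-0.11},{"tx":0,"ty":0,"tz":0,"roll":-0.11},{"tx":0,"ty":0,"tz":0,"roll":-0.11},{"tx":0,"ty":0,"tz":0,"roll":-0.11},{"tx":0,"ty":0,"tz":0,"roll":-0.11},{"tx":0,"ty":0,"tz":0,"roll":-0.11},{"tx":0,"ty":0,"tz":0,"roll":-0.11},{"tx":0,"ty":0,"tz":0,"roll":-0.11},{"tx":0,"ty":0,"tz":0,"roll":-0.11},{"tx":0,"ty":0,"tz":0,"roll":-0.09}]' 85 40
python3 -m handwheel '[{"tx":7,"ty":19,"tz":0,"roll":0},{"tx":7,"ty":18,"tz":0,"roll":0},{"tx":7,"ty":18,"tz":0,"roll":0},{"tx":0,"ty":0,"tz":0,"roll":0},{"tx":0,"ty":0,"tz":0,"roll":0}]'
cat >> h.py <<'E'
def wall(yaw,c,axis):
    # fit rim wall lines in tool-independent tote frame guess; axis 0: +x wall, 1: -y wall
    im,d,K,E=cam("wrist"); W=cloud(d,K,E); M=np.array([[np.cos(yaw),-np.sin(yaw)],[np.sin(yaw),np.cos(yaw)]])
    P=W[np.isfinite(W[...,0])&(W[...,2]>.059)&(W[...,2]<.07)]; L=(P[:,:2]-c)@M
    j=1-axis; nom=.094 if axis==0 else -.144
    m=(abs(L[:,axis]-nom)<.02)&(abs(L[:,j])<(.12 if axis==0 else .075)); L=L[m]; r=[]
    for b in np.arange(L[:,j].min(),L[:,j].max()-.01,.01):
        q=L[(L[:,j]>=b)&(L[:,j]<b+.01),axis]
        if len(q)>20: r.append((b+.005,np.mean(np.percentile(q,[3,97])),np.ptp(np.percentile(q,[3,97]))))
    r=np.array(r); f=np.polyfit(r[:,0],r[:,1],1); print("range",r[0,0].round(3),r[-1,0].round(3),"slope",f[0].round(4),"at -.12/.0:",np.polyval(f,-.12).round(4),np.polyval(f,0).round(4),np.polyval(f,.07).round(4),"w",np.median(r[:,2]).round(4),"z",np.median(P[m][:,2]).round(4)); return M
E
python3 - <<'E'
from h import *
c=np.array([.5355,.1815]); M=wall(np.radians(16.6),c,0); o=ctrl.get_obs()
T=R.from_rotvec(o["tool_rot"]).as_matrix(); print("tool y ang",np.degrees(np.arctan2(T[1,1],T[0,1])),o["q"][5],o["tool_pos"],"TCP in tote frame",((o["tool_pos"][:2]-c)@M).round(4))
E
```

```text
t: 19.77
tool_pos: [0.6125, 0.0563, 0.1785]
tool_rot: [-1.874, -2.52, 0.001]
contact_force: [0.1, 0.6, -0.4]
opening: 0.0849
grip_force: 0.0
t: 20.18
tool_pos: [0.6596, 0.0924, 0.1783]
tool_rot: [-1.879, -2.516, 0.002]
contact_force: [-0.6, 0.2, -0.1]
opening: 0.0849
grip_force: 0.0
range -0.115 0.015 slope 0.0006 at -.12/.0: 0.0997 0.0997 0.0998 w 0.0109 z 0.0644
tool y ang 16.452912629531344 -0.2599945642490957 [0.65916713 0.09202211 0.17839986] TCP in tote frame [ 0.093  -0.1211]
```

```bash
python3 -m handwheel '[{"tx":0,"ty":6.7,"tz":20,"roll":0},{"tx":0,"ty":0,"tz":30,"roll":0},{"tx":0,"ty":0,"tz":30,"roll":0},{"tx":0,"ty":0,"tz":25,"roll":0},{"tx":0,"ty":0,"tz":15,"roll":0},{"tx":0,"ty":0,"tz":8,"roll":0},{"tx":0,"ty":0,"tz":0,"roll":0},{"tx":0,"ty":0,"tz":0,"roll":0}]' 85 35
python3 -m handwheel '[{"tx":0,"ty":0,"tz":0,"roll":0},{"tx":0,"ty":0,"tz":0,"roll":0},{"tx":0,"ty":0,"tz":0,"roll":0},{"tx":0,"ty":0,"tz":0,"roll":0},{"tx":0,"ty":0,"tz":0,"roll":0},{"tx":0,"ty":0,"tz":0,"roll":0},{"tx":0,"ty":0,"tz":0,"roll":0},{"tx":0,"ty":0,"tz":0,"roll":0},{"tx":0,"ty":0,"tz":0,"roll":0},{"tx":0,"ty":0,"tz":0,"roll":0}]' 3 35
```

```text
t: 20.9
tool_pos: [0.6665, 0.0939, 0.0523]
tool_rot: [1.881, 2.515, 0.001]
contact_force: [-0.9, -0.2, -0.6]
opening: 0.0848
grip_force: 0.0
t: 21.73
tool_pos: [0.6661, 0.0941, 0.0517]
tool_rot: [1.881, 2.516, 0.0]
contact_force: [-1.8, -0.6, 3.2]
opening: 0.011
grip_force: 35.9
```

```bash
python3 -m handwheel '[{"tx":1,"ty":0,"tz":-5,"roll":0},{"tx":2,"ty":0,"tz":-6,"roll":0},{"tx":2,"ty":0,"tz":-8,"roll":0},{"tx":3,"ty":0,"tz":-9,"roll":0},{"tx":3,"ty":0,"tz":-9,"roll":0},{"tx":3,"ty":0,"tz":-8,"roll":0},{"tx":0,"ty":0,"tz":0,"roll":0},{"tx":0,"ty":0,"tz":0,"roll":0}]'
python3 - <<'E'
from h import *
floor(); print(ctrl.get_obs()["wrist_torque"])
E
```

```text
t: 22.4
tool_pos: [0.6628, 0.1079, 0.0978]
tool_rot: [1.879, 2.515, 0.003]
contact_force: [0.5, 0.1, -2.8]
opening: 0.0108
grip_force: 34.7
side floor n [-0.077  0.147  0.986] tilt 9.6 3431 7918 z rng 0.006 0.472
[([336.0, 207.0], np.int32(84), [511.0, 97.0, 47.0]), ([346.0, 220.0], np.int32(87), [483.0, 140.0, 38.0]), ([306.0, 231.0], np.int32(68), [597.0, 184.0, 39.0]), ([354.0, 242.0], np.int32(99), [462.0, 213.0, 25.0]), ([329.0, 264.0], np.int32(78), [531.0, 284.0, 19.0]), ([370.0, 286.0], np.int32(130), [422.0, 339.0, -1.0])]
top floor n [-0.057  0.141  0.988] tilt 8.7 2014 3716 z rng 0.006 0.486
[([292.0, 182.0], np.int32(67), [599.0, 192.0, 38.0]), ([259.0, 205.0], np.int32(110), [531.0, 289.0, 19.0]), ([283.0, 227.0], np.int32(113), [464.0, 215.0, 25.0]), ([241.0, 245.0], np.int32(41), [413.0, 342.0, 1.0])]
[ 0.00224687 -0.23737435 -0.05680059]
```

```bash
python3 -m handwheel '[{"tx":3,"ty":0,"tz":-7,"roll":0},{"tx":4,"ty":0,"tz":-8,"roll":0},{"tx":4,"ty":0,"tz":-8,"roll":0},{"tx":4,"ty":0,"tz":-8,"roll":0},{"tx":5,"ty":0,"tz":-8,"roll":0},{"tx":5,"ty":0,"tz":-8,"roll":0},{"tx":6,"ty":0,"tz":-8,"roll":0},{"tx":6,"ty":0,"tz":-8,"roll":0},{"tx":6,"ty":0,"tz":-8,"roll":0},{"tx":0,"ty":0,"tz":0,"roll":0},{"tx":0,"ty":0,"tz":0,"roll":0},{"tx":0,"ty":0,"tz":0,"roll":0}]'
python3 - <<'E'
from h import *
floor(); print(ctrl.get_obs()["wrist_torque"])
E
```

```text
t: 23.5
tool_pos: [0.6501, 0.1487, 0.1674]
tool_rot: [1.881, 2.516, 0.0]
contact_force: [0.3, -0.5, -2.2]
opening: 0.0111
grip_force: 34.0
side floor n [-0.158  0.432  0.888] tilt 27.4 4427 9452 z rng 0.007 0.506
[([358.0, 249.0], np.int32(349), [453.0, 247.0, 36.0]), ([334.0, 268.0], np.int32(114), [519.0, 299.0, 23.0]), ([319.0, 271.0], np.int32(95), [558.0, 311.0, 24.0]), ([356.0, 284.0], np.int32(416), [458.0, 332.0, -1.0])]
top floor n [-0.171  0.419  0.892] tilt 26.9 1102 2755 z rng 0.006 0.523
[([251.0, 195.0], np.int32(85), [560.0, 314.0, 24.0]), ([255.0, 208.0], np.int32(98), [521.0, 302.0, 23.0]), ([269.0, 230.0], np.int32(256), [454.0, 256.0, 34.0]), ([242.0, 236.0], np.int32(38), [439.0, 343.0, -1.0])]
[ 0.01892952 -0.22328448 -0.05787036]
```

All five slid: three form a column by the lip wall and two rest on the +y wall at (520,300) and (559,312). Now I'll lower and regrip the -y wall for the tip towards -x.

```bash
python3 -m handwheel '[{"tx":-4,"ty":0,"tz":6,"roll":0},{"tx":-6,"ty":0,"tz":9,"roll":0},{"tx":-6,"ty":0,"tz":10,"roll":0},{"tx":-6,"ty":0,"tz":11,"roll":0},{"tx":-6,"ty":0,"tz":11,"roll":0},{"tx":-5,"ty":0,"tz":11,"roll":0},{"tx":-5,"ty":0,"tz":11,"roll":0},{"tx":-5,"ty":0,"tz":11,"roll":0},{"tx":-4,"ty":0,"tz":10,"roll":0},{"tx":-4,"ty":0,"tz":10,"roll":0},{"tx":-4,"ty":0,"tz":9,"roll":0},{"tx":-2,"ty":0,"tz":6,"roll":0}]'
python3 -m handwheel '[{"tx":0,"ty":0,"tz":1,"roll":0},{"tx":0,"ty":0,"tz":0,"roll":0}]'
python3 -m handwheel '[{"tx":0,"ty":0,"tz":0,"roll":0},{"tx":0,"ty":0,"tz":0,"roll":0},{"tx":0,"ty":0,"tz":0,"roll":0},{"tx":0,"ty":0,"tz":0,"roll":0},{"tx":0,"ty":0,"tz":0,"roll":0}]' 85 30
python3 -m handwheel '[{"tx":0,"ty":0,"tz":-15,"roll":0},{"tx":0,"ty":0,"tz":-35,"roll":0},{"tx":0,"ty":0,"tz":-35,"roll":0},{"tx":0,"ty":0,"tz":-30,"roll":0},{"tx":0,"ty":0,"tz":0,"roll":0.12},{"tx":0,"ty":0,"tz":0,"roll":0.12},{"tx":0,"ty":0,"tz":0,"roll":0.12},{"tx":0,"ty":0,"tz":0,"roll":0.12},{"tx":0,"ty":0,"tz":0,"roll":0.12},{"tx":0,"ty":0,"tz":0,"roll":0.12},{"tx":0,"ty":0,"tz":0,"roll":0.12}]'
python3 - <<'E'
from h import *
tote(); print(ctrl.get_obs()["tool_pos"])
E
```

```text
t: 24.6
tool_pos: [0.6661, 0.0946, 0.053]
tool_rot: [-1.88, -2.514, -0.001]
contact_force: [-8.1, 4.5, 25.7]
opening: 0.0108
grip_force: 38.8
t: 24.77
tool_pos: [0.6671, 0.0943, 0.0531]
tool_rot: [1.88, 2.515, 0.002]
contact_force: [-3.1, 0.1, 4.7]
opening: 0.0107
grip_force: 36.2
t: 25.18
tool_pos: [0.666, 0.0941, 0.0511]
tool_rot: [1.881, 2.516, -0.0]
contact_force: [0.5, 0.1, 0.1]
opening: 0.071
grip_force: 0.0
t: 26.1
tool_pos: [0.6662, 0.0941, 0.1677]
tool_rot: [2.748, 1.522, 0.002]
contact_force: [-0.9, 0.0, -0.4]
opening: 0.0847
grip_force: 0.0
top [521.9 237.1] [215.9 183.6] 12.99 [([254.0, 196.0], 90, [561.0, 307.0, 11.0]), ([258.0, 210.0], 94, [519.0, 295.0, 11.0]), ([276.0, 231.0], 317, [456.0, 239.0, 11.0])]
side [536.6 179.3] [210.8 313.3] 16.59 [([355.0, 248.0], 187, [458.0, 224.0, 11.0])]
[0.66623187 0.09412802 0.16760588]
```

```bash
python3 -m handwheel '[{"tx":0,"ty":0,"tz":0,"roll":0.12},{"tx":0,"ty":0,"tz":0,"roll":0.12},{"tx":0,"ty":0,"tz":0,"roll":0.12},{"tx":0,"ty":0,"tz":0,"roll":0.12},{"tx":0,"ty":0,"tz":0,"roll":0.12},{"tx":0,"ty":0,"tz":0,"roll":0.12},{"tx":-15,"ty":12,"tz":0,"roll":0.01},{"tx":-15,"ty":11,"tz":0,"roll":0},{"tx":0,"ty":0,"tz":0,"roll":0},{"tx":0,"ty":0,"tz":0,"roll":0}]'
python3 - <<'E'
from h import *
c=np.array([.541,.183]); M=wall(np.radians(16.6),c,1); o=ctrl.get_obs()
T=R.from_rotvec(o["tool_rot"]).as_matrix(); print("tool y ang",np.degrees(np.arctan2(T[1,1],T[0,1])),o["tool_pos"],"TCP in tote frame",((o["tool_pos"][:2]-c)@M).round(4))
E
```

```text
t: 27.03
tool_pos: [0.6439, 0.0631, 0.1671]
tool_rot: [-3.109, -0.452, -0.002]
contact_force: [-0.4, 0.0, 0.8]
opening: 0.0852
grip_force: 0.0
range -0.07 0.06 slope -0.0001 at -.12/.0: -0.1496 -0.1496 -0.1496 w 0.0109 z 0.0644
tool y ang -73.43266646435836 [0.64420009 0.06350957 0.16705533] TCP in tote frame [ 0.0648 -0.144 ]
```

```bash
python3 -m handwheel '[{"tx":0,"ty":5.6,"tz":18,"roll":0},{"tx":0,"ty":0,"tz":30,"roll":0},{"tx":0,"ty":0,"tz":30,"roll":0},{"tx":0,"ty":0,"tz":20,"roll":0},{"tx":0,"ty":0,"tz":12,"roll":0},{"tx":0,"ty":0,"tz":6,"roll":0},{"tx":0,"ty":0,"tz":0,"roll":0},{"tx":0,"ty":0,"tz":0,"roll":0}]' 85 30
python3 -m handwheel '[{"tx":0,"ty":0,"tz":0,"roll":0},{"tx":0,"ty":0,"tz":0,"roll":0},{"tx":0,"ty":0,"tz":0,"roll":0},{"tx":0,"ty":0,"tz":0,"roll":0},{"tx":0,"ty":0,"tz":0,"roll":0},{"tx":0,"ty":0,"tz":0,"roll":0},{"tx":0,"ty":0,"tz":0,"roll":0},{"tx":0,"ty":0,"tz":0,"roll":0},{"tx":0,"ty":0,"tz":0,"roll":0},{"tx":0,"ty":0,"tz":0,"roll":0}]' 3 30
```

```text
t: 27.75
tool_pos: [0.6465, 0.0583, 0.0515]
tool_rot: [3.109, 0.451, 0.003]
contact_force: [0.0, 0.4, 0.2]
opening: 0.085
grip_force: 0.0
t: 28.58
tool_pos: [0.6456, 0.0581, 0.0506]
tool_rot: [3.109, 0.451, 0.0]
contact_force: [-1.4, 0.5, 3.3]
opening: 0.0112
grip_force: 31.7
```

```bash
python3 -m handwheel '[{"tx":-1,"ty":0,"tz":-3,"roll":0},{"tx":-2,"ty":0,"tz":-5,"roll":0},{"tx":-3,"ty":0,"tz":-6,"roll":0},{"tx":-3,"ty":0,"tz":-6,"roll":0},{"tx":-3,"ty":0,"tz":-6,"roll":0},{"tx":0,"ty":0,"tz":0,"roll":0},{"tx":0,"ty":0,"tz":0,"roll":0}]'
python3 - <<'E'
from h import *
floor(); print(ctrl.get_obs()["wrist_torque"])
E
```

```text
t: 29.17
tool_pos: [0.6342, 0.0544, 0.077]
tool_rot: [3.108, 0.451, 0.002]
contact_force: [-0.3, -0.4, -3.5]
opening: 0.011
grip_force: 39.5
side floor n [-0.049  0.059  0.997] tilt 4.4 3259 7677 z rng 0.006 0.457
[([358.0, 246.0], np.int32(210), [449.0, 219.0, 17.0])]
top floor n [-0.048  0.066  0.997] tilt 4.7 2664 4643 z rng 0.006 0.468
[([256.0, 198.0], np.int32(96), [553.0, 299.0, 17.0]), ([260.0, 212.0], np.int32(103), [512.0, 287.0, 16.0]), ([278.0, 233.0], np.int32(327), [448.0, 232.0, 17.0])]
[-0.41226731 -0.28474114 -0.01616069]
```

Gripped there, it rolled about the wrong axis: only 4.6°, mostly towards +y. I'll set it down and pinch the +y wall near its +x end instead. There a lift can only tip it over the -x edge, with the pads staying flat on the rim.

```bash
python3 -m handwheel '[{"tx":3,"ty":0,"tz":6,"roll":0},{"tx":3,"ty":0,"tz":6,"roll":0},{"tx":3,"ty":0,"tz":6,"roll":0},{"tx":2,"ty":0,"tz":5,"roll":0},{"tx":1,"ty":0,"tz":3,"roll":0},{"tx":0,"ty":0,"tz":0,"roll":0}]'
python3 -m handwheel '[{"tx":0,"ty":0,"tz":0,"roll":0},{"tx":0,"ty":0,"tz":0,"roll":0},{"tx":0,"ty":0,"tz":0,"roll":0},{"tx":0,"ty":0,"tz":0,"roll":0}]' 60 30
python3 -m handwheel '[{"tx":0,"ty":0,"tz":-15,"roll":0},{"tx":0,"ty":0,"tz":-30,"roll":0},{"tx":0,"ty":0,"tz":-30,"roll":0},{"tx":0,"ty":0,"tz":-30,"roll":0},{"tx":0,"ty":-35,"tz":0,"roll":0},{"tx":0,"ty":-35,"tz":0,"roll":0},{"tx":0,"ty":-35,"tz":0,"roll":0},{"tx":0,"ty":-35,"tz":0,"roll":0},{"tx":0,"ty":-35,"tz":0,"roll":0},{"tx":0,"ty":-35,"tz":0,"roll":0},{"tx":0,"ty":-35,"tz":0,"roll":0},{"tx":0,"ty":-35,"tz":0,"roll":0}]'
python3 -m handwheel '[{"tx":5,"ty":-8,"tz":0,"roll":0},{"tx":0,"ty":0,"tz":0,"roll":0},{"tx":0,"ty":0,"tz":0,"roll":0}]'
python3 - <<'E'
from h import *
o=ctrl.get_obs(); T=R.from_rotvec(o["tool_rot"]).as_matrix(); p=o["tool_pos"]; print(p,o["t"])
im,d,K,E=cam("wrist"); W=cloud(d,K,E); L=(W-p)@T*1000  # tool-frame mm
f=np.isfinite(L[...,0])&(W[...,2]>.058)&(W[...,2]<.07); P=L[f]
# y-wall: runs along tool x; x-wall runs along tool y
r=[]
for b in range(-90,60,10):
    q=P[(P[:,0]>=b)&(P[:,0]<b+10)&(abs(P[:,1])<22),1]
    if len(q)>20: r.append((b+5,*np.percentile(q,[3,97]).round(1)))
print(r)
r=[]
for b in range(-80,20,10):
    q=P[(P[:,1]>=b)&(P[:,1]<b+10)&(abs(P[:,0]-25)<30),0]
    if len(q)>20: r.append((b+5,*np.percentile(q,[3,97]).round(1)))
print(r)
tote()
E
```

```text
t: 29.77
tool_pos: [0.6462, 0.0583, 0.0507]
tool_rot: [-3.109, -0.451, -0.0]
contact_force: [-0.4, -0.5, 1.7]
opening: 0.0108
grip_force: 31.6
t: 30.1
tool_pos: [0.6456, 0.0581, 0.0503]
tool_rot: [-3.109, -0.45, -0.001]
contact_force: [0.3, -0.4, -0.0]
opening: 0.0592
grip_force: 0.0
t: 31.1
tool_pos: [0.5656, 0.3283, 0.157]
tool_rot: [-3.109, -0.45, -0.003]
contact_force: [0.1, 0.0, 0.1]
opening: 0.0599
grip_force: 0.0
t: 31.35
tool_pos: [0.5688, 0.3357, 0.1562]
tool_rot: [3.109, 0.452, 0.002]
contact_force: [0.5, 0.3, 0.4]
opening: 0.0601
grip_force: 0.0
[0.56883257 0.33567908 0.15619374] 31.35
[(-85, np.float64(-4.5), np.float64(6.9)), (-75, np.float64(-4.4), np.float64(6.8)), (-65, np.float64(-5.3), np.float64(5.8)), (-55, np.float64(-5.2), np.float64(5.8)), (-45, np.float64(-5.2), np.float64(5.7)), (-35, np.float64(-5.1), np.float64(5.6)), (-25, np.float64(-5.1), np.float64(5.6)), (-15, np.float64(-5.0), np.float64(5.5)), (-5, np.float64(-5.8), np.float64(5.4)), (5, np.float64(-5.7), np.float64(5.4)), (15, np.float64(-5.6), np.float64(18.2)), (25, np.float64(-4.8), np.float64(21.3)), (35, np.float64(-1.7), np.float64(20.7))]
[(-5, np.float64(-3.7), np.float64(29.5)), (5, np.float64(-3.3), np.float64(30.1)), (15, np.float64(19.1), np.float64(30.3))]
top [547.1 164.9] [198.9 271.3] 16.72 [([256.0, 196.0], 64, [560.0, 302.0, 12.0]), ([260.0, 210.0], 71, [518.0, 289.0, 11.0]), ([288.0, 228.0], 34, [464.0, 202.0, 12.0]), ([276.0, 231.0], 33, [455.0, 238.0, 11.0]), ([265.0, 235.0], 72, [442.0, 271.0, 11.0])]
side [536.  179.6] [210.6 314. ] 17.04 []
```

```bash
python3 -m handwheel '[{"tx":0,"ty":0,"tz":18,"roll":0},{"tx":0,"ty":0,"tz":30,"roll":0},{"tx":0,"ty":0,"tz":25,"roll":0},{"tx":0,"ty":0,"tz":18,"roll":0},{"tx":0,"ty":0,"tz":9,"roll":0},{"tx":0,"ty":0,"tz":5,"roll":0},{"tx":0,"ty":0,"tz":0,"roll":0},{"tx":0,"ty":0,"tz":0,"roll":0}]' 60 30
python3 -m handwheel '[{"tx":0,"ty":0,"tz":0,"roll":0},{"tx":0,"ty":0,"tz":0,"roll":0},{"tx":0,"ty":0,"tz":0,"roll":0},{"tx":0,"ty":0,"tz":0,"roll":0},{"tx":0,"ty":0,"tz":0,"roll":0},{"tx":0,"ty":0,"tz":0,"roll":0},{"tx":0,"ty":0,"tz":0,"roll":0},{"tx":0,"ty":0,"tz":0,"roll":0}]' 3 30
python3 -m handwheel '[{"tx":-1,"ty":0,"tz":-3,"roll":0},{"tx":-2,"ty":0,"tz":-5,"roll":0},{"tx":-3,"ty":0,"tz":-6,"roll":0},{"tx":-3,"ty":0,"tz":-6,"roll":0},{"tx":-3,"ty":0,"tz":-6,"roll":0},{"tx":0,"ty":0,"tz":0,"roll":0},{"tx":0,"ty":0,"tz":0,"roll":0}]'
python3 - <<'E'
from h import *
floor(); print(ctrl.get_obs()["wrist_torque"])
E
```

```text
t: 32.17
tool_pos: [0.5695, 0.3356, 0.0516]
tool_rot: [-3.109, -0.449, -0.003]
contact_force: [-0.0, -0.7, 0.3]
opening: 0.0601
grip_force: 0.0
t: 32.83
tool_pos: [0.5692, 0.3359, 0.0513]
tool_rot: [-3.109, -0.451, -0.002]
contact_force: [-0.5, -0.9, 4.7]
opening: 0.0114
grip_force: 31.9
t: 33.42
tool_pos: [0.557, 0.3325, 0.077]
tool_rot: [-3.108, -0.45, -0.001]
contact_force: [-0.3, -0.2, -3.0]
opening: 0.0114
grip_force: 32.2
side floor n [-0.078 -0.072  0.994] tilt 6.1 1205 3752 z rng 0.006 0.434
[([365.0, 199.0], np.int32(86), [415.0, 14.0, -1.0])]
top floor n [-0.075 -0.062  0.995] tilt 5.6 3747 6126 z rng 0.006 0.442
[([257.0, 197.0], np.int32(19), [554.0, 295.0, 34.0]), ([286.0, 230.0], np.int32(47), [456.0, 207.0, 21.0]), ([275.0, 234.0], np.int32(44), [445.0, 240.0, 22.0]), ([266.0, 236.0], np.int32(16), [439.0, 266.0, 23.0]), ([352.0, 245.0], np.int32(75), [413.0, 11.0, 1.0])]
[ 0.31186319 -0.02856991  0.0143531 ]
```

```bash
python3 -m handwheel '[{"tx":-3,"ty":0,"tz":-7,"roll":0},{"tx":-4,"ty":0,"tz":-8,"roll":0},{"tx":-4,"ty":0,"tz":-8,"roll":0},{"tx":-5,"ty":0,"tz":-8,"roll":0},{"tx":-5,"ty":0,"tz":-8,"roll":0},{"tx":-5,"ty":0,"tz":-8,"roll":0},{"tx":0,"ty":0,"tz":0,"roll":0}]'
python3 - <<'E'
from h import *
floor(); print(ctrl.get_obs()["wrist_torque"])
E
```

```text
t: 34.1
tool_pos: [0.5323, 0.3254, 0.126]
tool_rot: [-3.108, -0.45, -0.005]
contact_force: [1.2, 1.2, -2.7]
opening: 0.0111
grip_force: 40.9
side floor n [-0.26  -0.183  0.948] tilt 18.5 934 4309 z rng 0.006 0.483
[([366.0, 202.0], np.int32(115), [413.0, 27.0, -1.0])]
top floor n [-0.254 -0.182  0.95 ] tilt 18.2 3803 6497 z rng 0.006 0.475
[([262.0, 211.0], np.int32(21), [507.0, 273.0, 64.0]), ([287.0, 230.0], np.int32(37), [454.0, 204.0, 37.0]), ([344.0, 244.0], np.int32(244), [415.0, 33.0, -1.0])]
[ 0.39098097 -0.01839762  0.01514794]
```

```bash
python3 -m handwheel '[{"tx":-4,"ty":0,"tz":-6,"roll":0},{"tx":0,"ty":0,"tz":0,"roll":0},{"tx":0,"ty":0,"tz":0,"roll":0},{"tx":5,"ty":0,"tz":8,"roll":0},{"tx":5,"ty":0,"tz":9,"roll":0},{"tx":5,"ty":0,"tz":9,"roll":0},{"tx":5,"ty":0,"tz":9,"roll":0},{"tx":5,"ty":0,"tz":9,"roll":0},{"tx":5,"ty":0,"tz":9,"roll":0},{"tx":4,"ty":0,"tz":9,"roll":0},{"tx":4,"ty":0,"tz":9,"roll":0},{"tx":4,"ty":0,"tz":6,"roll":0}]'
python3 -m handwheel '[{"tx":0,"ty":0,"tz":2,"roll":0},{"tx":0,"ty":0,"tz":0,"roll":0}]'
python3 -m handwheel '[{"tx":0,"ty":0,"tz":0,"roll":0},{"tx":0,"ty":0,"tz":0,"roll":0},{"tx":0,"ty":0,"tz":0,"roll":0},{"tx":0,"ty":0,"tz":0,"roll":0}]' 60 35
python3 -m handwheel '[{"tx":0,"ty":0,"tz":-15,"roll":0},{"tx":0,"ty":0,"tz":-35,"roll":0},{"tx":0,"ty":0,"tz":-35,"roll":0},{"tx":0,"ty":0,"tz":-35,"roll":0},{"tx":5,"ty":35,"tz":0,"roll":0},{"tx":5,"ty":35,"tz":0,"roll":0},{"tx":5,"ty":35,"tz":0,"roll":0},{"tx":5,"ty":35,"tz":0,"roll":0},{"tx":0,"ty":35,"tz":0,"roll":0},{"tx":0,"ty":35,"tz":0,"roll":0}]'
python3 - <<'E'
from h import *
tote(); print(ctrl.get_obs()["tool_pos"])
E
```

```text
t: 35.2
tool_pos: [0.5686, 0.3356, 0.0521]
tool_rot: [3.108, 0.451, -0.003]
contact_force: [-7.6, -3.7, 22.0]
opening: 0.0109
grip_force: 33.9
t: 35.37
tool_pos: [0.5699, 0.336, 0.0519]
tool_rot: [-3.109, -0.45, -0.002]
contact_force: [-1.3, -0.8, 5.1]
opening: 0.011
grip_force: 32.0
t: 35.7
tool_pos: [0.5684, 0.3356, 0.05]
tool_rot: [3.109, 0.451, -0.001]
contact_force: [-0.7, -0.0, -0.9]
opening: 0.0586
grip_force: 0.0
t: 36.53
tool_pos: [0.6479, 0.1384, 0.1718]
tool_rot: [3.109, 0.451, 0.002]
contact_force: [0.3, -0.7, -0.5]
opening: 0.0602
grip_force: 0.0
top [538.3 184.5] [201.7 309.6] 16.97 [([269.0, 225.0], 474, [472.0, 260.0, 11.0])]
side [534.4 182.2] [210.1 312.4] 16.51 [([351.0, 252.0], 291, [471.0, 235.0, 11.0])]
[0.64884937 0.13531238 0.17169508]
```

All five pendants now form one cluster around (472,260) near the lip. I'll make the final grip on the +x wall, as in the first good tip.

```bash
python3 -m handwheel '[{"tx":3,"ty":23,"tz":0,"roll":0},{"tx":2,"ty":23,"tz":0,"roll":0},{"tx":0,"ty":0,"tz":0,"roll":-0.12},{"tx":0,"ty":0,"tz":0,"roll":-0.12},{"tx":0,"ty":0,"tz":0,"roll":-0.12},{"tx":0,"ty":0,"tz":0,"roll":-0.12},{"tx":0,"ty":0,"tz":0,"roll":-0.12},{"tx":0,"ty":0,"tz":0,"roll":-0.12},{"tx":0,"ty":0,"tz":0,"roll":-0.12},{"tx":0,"ty":0,"tz":0,"roll":-0.12},{"tx":0,"ty":0,"tz":0,"roll":-0.12},{"tx":0,"ty":0,"tz":0,"roll":-0.12}]' 60 35
python3 -m handwheel '[{"tx":0,"ty":0,"tz":0,"roll":-0.12},{"tx":0,"ty":0,"tz":0,"roll":-0.12},{"tx":0,"ty":0,"tz":0,"roll":-0.12},{"tx":0,"ty":0,"tz":0,"roll":0},{"tx":0,"ty":0,"tz":0,"roll":0}]'
python3 - <<'E'
from h import *
c=np.array([.542,.18]); M=wall(np.radians(16.6),c,0); o=ctrl.get_obs()
T=R.from_rotvec(o["tool_rot"]).as_matrix(); print("tool y ang",np.degrees(np.arctan2(T[1,1],T[0,1])),o["t"],o["tool_pos"],"TCP in tote frame",((o["tool_pos"][:2]-c)@M).round(4))
im,d,K,E=cam("wrist"); save("w5.png",im); wall(np.radians(16.6),c,1)
E
```

```text
t: 37.63
tool_pos: [0.6651, 0.0981, 0.1714]
tool_rot: [2.304, 2.135, 0.001]
contact_force: [0.2, 0.2, -0.1]
opening: 0.0599
grip_force: 0.0
t: 38.05
tool_pos: [0.6652, 0.0979, 0.1711]
tool_rot: [1.896, 2.504, 0.001]
contact_force: [-1.1, 0.7, 0.1]
opening: 0.0598
grip_force: 0.0
range -0.115 0.025 slope 0.0106 at -.12/.0: 0.0918 0.0931 0.0938 w 0.011 z 0.0644
tool y ang 15.737435643161772 38.1 [0.66514942 0.09775465 0.1709259 ] TCP in tote frame [ 0.0945 -0.114 ]
range -0.07 0.06 slope -0.0105 at -.12/.0: -0.1432 -0.1445 -0.1452 w 0.0106 z 0.0644
```

View pics/w5.png

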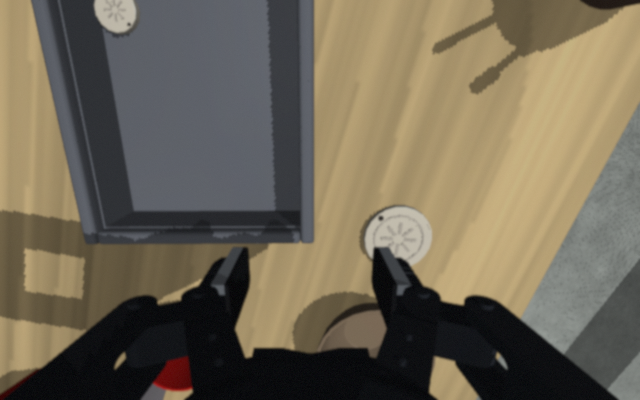

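The view shows the tote's +x wall in line with the fingers (column ~307), the bench items clear, and one pendant visible at (115,12). I need -2.6 mm in tool y, then down, close and tip.

```bash
python3 -m handwheel '[{"tx":0,"ty":-2.6,"tz":20,"roll":0},{"tx":0,"ty":0,"tz":30,"roll":0},{"tx":0,"ty":0,"tz":30,"roll":0},{"tx":0,"ty":0,"tz":20,"roll":0},{"tx":0,"ty":0,"tz":12,"roll":0},{"tx":0,"ty":0,"tz":8,"roll":0},{"tx":0,"ty":0,"tz":0,"roll":0},{"tx":0,"ty":0,"tz":0,"roll":0}]' 60 35
python3 -m handwheel '[{"tx":0,"ty":0,"tz":0,"roll":0},{"tx":0,"ty":0,"tz":0,"roll":0},{"tx":0,"ty":0,"tz":0,"roll":0},{"tx":0,"ty":0,"tz":0,"roll":0},{"tx":0,"ty":0,"tz":0,"roll":0},{"tx":0,"ty":0,"tz":0,"roll":0},{"tx":0,"ty":0,"tz":0,"roll":0},{"tx":0,"ty":0,"tz":0,"roll":0}]' 3 35
python3 -m handwheel '[{"tx":1,"ty":0,"tz":-5,"roll":0},{"tx":2,"ty":0,"tz":-6,"roll":0},{"tx":2,"ty":0,"tz":-8,"roll":0},{"tx":3,"ty":0,"tz":-9,"roll":0},{"tx":3,"ty":0,"tz":-9,"roll":0},{"tx":3,"ty":0,"tz":-8,"roll":0},{"tx":3,"ty":0,"tz":-7,"roll":0},{"tx":4,"ty":0,"tz":-8,"roll":0},{"tx":4,"ty":0,"tz":-8,"roll":0},{"tx":4,"ty":0,"tz":-8,"roll":0},{"tx":5,"ty":0,"tz":-8,"roll":0},{"tx":5,"ty":0,"tz":-8,"roll":0}]'
python3 -m handwheel '[{"tx":6,"ty":0,"tz":-8,"roll":0},{"tx":6,"ty":0,"tz":-8,"roll":0},{"tx":6,"ty":0,"tz":-8,"roll":0},{"tx":0,"ty":0,"tz":0,"roll":0},{"tx":0,"ty":0,"tz":0,"roll":0},{"tx":0,"ty":0,"tz":0,"roll":0}]'
python3 - <<'E'
from h import *
floor()
im,d,K,E=cam("side"); save("side4.png",cv2.resize(im[120:300,260:440],(600,600),interpolation=2)); np.savez("/tmp/s4.npz",im=im,d=d,K=K,E=E)
im,d,K,E=cam("top"); np.savez("/tmp/t4.npz",im=im,d=d,K=K,E=E)
E
```

```text
t: 38.87
tool_pos: [0.6634, 0.0966, 0.0513]
tool_rot: [1.893, 2.506, 0.001]
contact_force: [-0.5, -0.9, 0.3]
opening: 0.0603
grip_force: 0.0
t: 39.53
tool_pos: [0.6634, 0.0966, 0.0515]
tool_rot: [1.892, 2.506, 0.001]
contact_force: [-0.3, -0.9, 4.7]
opening: 0.0108
grip_force: 36.0
t: 40.53
tool_pos: [0.6518, 0.1346, 0.1431]
tool_rot: [-1.894, -2.507, -0.0]
contact_force: [-0.1, 0.8, -3.3]
opening: 0.0111
grip_force: 34.1
t: 41.03
tool_pos: [0.6473, 0.1513, 0.1665]
tool_rot: [1.893, 2.506, 0.001]
contact_force: [1.2, 0.0, -1.7]
opening: 0.0111
grip_force: 34.0
side floor n [-0.155  0.433  0.888] tilt 27.4 4416 9451 z rng 0.007 0.512
[([355.0, 237.0], np.int32(109), [460.0, 217.0, 53.0]), ([352.0, 260.0], np.int32(464), [470.0, 275.0, 26.0]), ([357.0, 284.0], np.int32(415), [456.0, 333.0, -1.0])]
top floor n [-0.151  0.431  0.89 ] tilt 27.2 1106 2726 z rng 0.006 0.525
[([264.0, 225.0], np.int32(433), [471.0, 272.0, 30.0]), ([241.0, 237.0], np.int32(33), [437.0, 344.0, -1.0])]
```

View pics/side4.png

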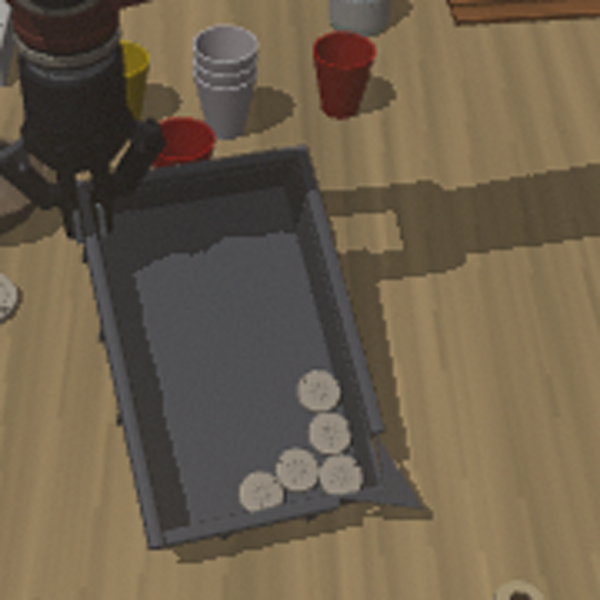

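The final picture shows all five pendants gathered in the lip corner (crop (261,491) to (318,390)). They measure 29-93 mm from the lip, the tote is held at 27°, and the three-cup stack is upright and clear. Handing in.

```bash
python3 -m handwheel '[{"tx":0,"ty":0,"tz":0,"roll":0},{"tx":0,"ty":0,"tz":0,"roll":0},{"tx":0,"ty":0,"tz":0,"roll":0}]' && python3 -c "
from station import ctrl; print(ctrl.finish_job())"
```

```text
t: 41.48
tool_pos: [0.6471, 0.1513, 0.1661]
tool_rot: [-1.894, -2.506, 0.0]
contact_force: [1.5, 0.2, -2.1]
opening: 0.0106
grip_force: 34.0
the job is handed in; nothing more can be done
None
```

I handed the job in at about 41.5 s with no verdict returned: cup_c is nested in the stack, and the tote is held at about 27° with all five pendants in the lip corner (29–93 mm from it), after one grip slip dropped the tote from about 15° and turned it about 17°.

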